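File the sample board in the lever arch file

ROBOT

A 6-joint arm with a two-finger parallel gripper is mounted at the origin on the work surface. World frame = base frame: x ahead of the robot, y to its left, z up, the work surface at z = 0. Lengths are in mm, angles in rad, forces in N, time in s.
With the tool pointing down it reaches from about 425 to 925 mm from the base axis. Payload 12.5 kg.
Tool frame: the origin (TCP) lies at the very end of the fingers, on their centre line; the grasp point (between the pads) lies 19 mm behind it; x points along the fingers, z is the direction in which the jaws open and shut, and the axes are right-handed (so a half turn about x gives the same grasp; the last joint's range is limited). The gripper opens to 85 mm and grips with 20 to 120 N. Pads are 22 mm wide; open, the fingers measure 114 mm over their backs; the gripper's body (76 mm by 85 mm) begins 54 mm behind the grasp point. The pads swing forward as they close: fully open they stand 13 mm farther back than shut.
Start: joints at [-1.267, 0.491, 1.559, -0, 1.092, -0.106], TCP at [249.04, -573.257, 231.327] pointing down, gripper open.
Joint ranges: [-3.1, 3.1], [-0.84, 2.19], [0.05, 2.79], [-1.13, 4.28], [0.06, 2.93], [-2.69, 2.69]. Speed limits (rad/s): [2.22, 2.22, 2.79, 3.14, 3.14, 3.14].

INTERFACE

Orientations are given as a unit quaternion [x, y, z, w].
In Python, from cell import arm, viewer gives the robot as it stands.
- The arm moves only by the tool send_rows, never from a script. Its argument "steps" is a list of rows, each a list of 3 entries, a list of its own where there are three numbers: the shift along the tool's x, y, z in m, then the turn, a rotation vector about the tool's x, y, z in rad, then the finger opening in m, from 0 to 0.0854. In form: [[[dx, dy, dz], [wx, wy, wz], grip], ...]. A call has 1 to 12 rows; each row shifts and turns the pose as measured when the row begins, along the tool's axes as they then stand; what a row does not reach is not made up. A row lasts 1/10 s, in which the tool goes at most 50 mm and 8.59 degrees, less where a joint would pass 70% of its speed; a pose out of reach is approached as far as the arm can. A call with a gripper value outside its range is refused whole. The fingers move at their own pace and stop on an object; the grip force is fixed at half the most. Time passes only in rows, so rows that do not move let the fingers close. It gives the time, the measured TCP pose, the force and the opening at its end, in the units of the state.
- arm.read_state(): the state, without advancing time (a new reading comes with each control period).
- viewer.grab_frame(name): name is "scene" or "top" or "wrist"; returns the picture (480x640x3 uint8, red, green, blue); there is no depth.
- viewer.camera_model(name): a dict with "vertical_fov" (degrees; the focal length in pixels is half the picture's height over the tangent of half this angle, whatever the lens; pixels are square), "cx", "cy" (the principal point, pixels), "k1" (the pictures are not rectified: a ray, as slopes to the right and down, at radius r is drawn at 1 + k1 r^2 times it, then the intrinsics apply), "cam_to_world" (4x4, takes a point from camera to world coordinates); the wrist camera has in their place "hand_eye" (4x4, takes a point from camera to tool coordinates, whose origin is the TCP and whose axes are the tool frame's). Camera axes: x right, y down, z forward; pixel columns grow to the right and rows downward; lengths in mm; the calibration is good to about 2 mm. A picture is of the moment at which its call begins: read the wrist's pose just before it. camera_model takes no time and is no camera call.
- arm.hand_in(): hands the job in, once; it reports no verdict.
The state is a dict: "time": time; "joints": joint angles; "qvel": joint speeds; "effort": joint torques, N m; "tcp_pos": TCP position; "ee_rot": TCP orientation; "wrist_force": force on the tool from outside, world axes, zero at the start; "torque": the same for the moment, N m; "finger_gap": finger opening in mm.
Only numpy, scipy, OpenCV 4.12 (cv2) and the standard library are available. Lean on these libraries where they do the work, as an engineer would, in place of code of your own. Each camera call takes 0.05 s, during which the arm holds its last target.

TASK

Put the loose timber sample board back in the lever arch file: lift the lever so that the arches spring fully open, then hang the board by its two holes on the two posts, flat on top of the board already filed there and with its handle over that board's handle. Then press the lever down and firmly home on its stop, with a push of about 15 N and without forcing it, so that it locks with both arches shut on the posts; leave the tools lying around undisturbed.

Things in the scene. Friction and masses are not known exactly. Their poses are not given: they have to be found in the camera images.
- file: Dark grey lever arch file lying opened flat on the bench, fixed; 580 x 170 mm, covers and spine 3.5 mm thick. Origin at bench height midway between the feet of its two posts; x along the back cover to its outer edge (x = 152 mm), y along the line of the posts, z up. Towards -x follow lever and arches, the spine (x = -110 to -182 mm) and the open front cover (to -428 mm).
- posts (a point): Point midway between the tips of the two fixed upright steel posts, 46 mm above the bench; axes as the file's. The posts stand 40 mm either side of it along y, are 6 mm thick and taper at the tips.
- lever_pivot (a point): Pivot of the lever: file x = -32 mm, y = 0, 16 mm above the bench; the lever turns about the file's y axis.
- lever_tab (a point): Centre of the steel thumb tab on the lever's free end: 23 mm long (along the lever), 22 mm wide (file y), 9 mm thick, 62 mm from the pivot. The rest of the lever is a 16 mm wide steel strip, its top 2 mm lower than the tab's. Shut, the tab's centre is 20 mm above the bench, on the spine side, its underside 12 mm clear of the cover. x from tab to pivot, y as the file's, z out of its top face.
- lever (a joint): Lever angle (rad): 0 shut on its hard stop, 1.15 fully up. Sprung over a dead point at 0.15: below it snaps shut (3.5 N at the tab starts lifting it), above it springs up by itself and stays. Pressing it down takes 11 N across the tab when up, falling to nothing at the dead point. On the stop it yields only 0.01 rad under 40 N, so the firm push home must be felt, not seen.
- arches (a joint): Angle (rad) of the two 5 mm wire arches at y = -40 and +40 mm of the file, driven by the lever alone. They turn together about a line along y at file x = -40 mm, 10 mm above the bench. 0: shut on the post tips, bowing up to 57 mm above the bench; 1.0: fully open, leaning back over the spine side with their ends at x = -52 mm, 64 mm above the bench.
- loose_board: Mid-brown wooden sample board, 150 x 120 x 8 mm, about 60 to 130 g, lying flat on the front cover, 3.5 mm above the bench. Origin at the centre of its underside, x along its 150 mm length to the handle edge, z up. Two 11 mm through holes at x = -63, y = -40 and +40 mm. Handle slot right through, x = 19 to 51, y = -35 to +35 mm; it leaves a 24 mm wide handle bar along the edge.
- loose_board_holes (a point): Point midway between the loose board's two holes, at its underside.
- loose_board_handle (a point): Middle of the loose board's handle bar, half way up its 8 mm thickness.
- filed_board: Dark wooden sample board of the same size and shape, loose on the two posts and flat on the back cover (underside 3.5 mm, top 11.5 mm above the bench), its x along the file's x: its handle is at the cover's outer edge. Origin as the loose board's.
- filed_board_holes (a point): Point midway between the filed board's two holes, at its underside.
- tape_measure: Bystander: tape measure standing on the bench, 80 x 42 x 62 mm. Origin at the centre of its underside.
- bar_clamp: Bystander: steel bar clamp with a blue handle, lying on the bench, about 300 x 105 x 30 mm. Origin under the middle of its bar.
- chisel: Bystander: chisel with wooden handle, lying on the bench, 240 x 32 x 32 mm. Origin near its middle.
- tablet: Bystander: tablet computer lying face down on the bench, 170 x 245 x 8 mm. Origin at the centre of its underside.
There are look-alikes about, which are no part of the job. What is shaped like the filed_board but pink or yellow is not meant. What is shaped like the loose_board but green is not meant.

How it is judged (in metres and radians):
On the way, in this order (a step that is already met when the one before it is completed fails the run):
1. the lever is up and the arches are fully open (value of joint lever above 1.05 rad and value of joint arches above 0.85 rad), for 0.2 s.
2. the loose board hangs on both posts, down on the filed board, the arches still open (value of joint arches above 0.7 rad and horizontal distance between loose_board_holes and posts below 0.006 m and z of loose_board_holes in the frame of file below 0.016 m and x of loose_board_handle in the frame of file above 0.1 m), for 0.2 s.
3. with the board hung, the lever is pressed firmly home on its stop (fingers push on it with more than 8 N while it is shut) (value of joint lever below 0.03 rad and contact force between the fingers and file above 8 N and horizontal distance between loose_board_holes and posts below 0.006 m), for 0.02 s.
At the end, for the whole second after the job is handed in: Lever within 0.06 rad of shut, arches within 0.05; loose board at rest, flat (0.05 rad) on the filed board, hole line within 6 mm of the posts, underside under 16 mm above the bench, handle away from the spine; filed board still on the posts (6 mm), underside under 8 mm above the bench (value of joint lever below 0.06 rad and value of joint arches below 0.05 rad and horizontal distance between each of loose_board_holes, filed_board_holes and posts below 0.006 m and z of loose_board_holes in the frame of file below 0.016 m and x of loose_board_handle in the frame of file above 0.1 m and angle between loose_board's own z axis and vertical below 0.05 rad and z of filed_board_holes in the frame of file below 0.008 m and linear speed of loose_board below 0.02 m/s and velocity of joint lever below 0.1 rad/s); the robot touches nothing.
It fails at once if the lever is forced: pressed more than 0.013 rad past its stop (over about 50 N on the tab) (value of joint lever below -0.013 rad).
It fails at once if the loose board is jammed against the file or the filed board with more than 60 N (contact force between loose_board and file above 60 N or contact force between loose_board and filed_board above 60 N).
It fails at once if a bystander is shifted by more than 20 mm (distance of any of tape_measure, bar_clamp, chisel, tablet from where it was at the start of the episode above 0.02 m).
It also fails if it takes over 72 s, if anything falls off the work surface, if the arm or the gripper's body presses on something with over 40 N, if the wrist force passes 120 N, or if a joint passes its speed limit or range.

## Working session

There is one attempt and no reset: what is moved stays moved. The work goes in short steps, Python scripts to look and compute and a tool call to move; the robot and the scene stay as the last step left them, time stands still between calls to the robot, and variables do not carry over. Pictures are saved under pics/ and viewed, and the job is handed in when it is done.

Besides the shell and the picture viewer there is one more tool, called after "Request:" by a JSON object that holds its "op" and its "data", one argument or row to a line. send_rows: Moves the arm, as the interface text tells. Its arguments: {"type":"object","properties":{"steps":{"type":"array","items":{"type":"array"}}},"required":["steps"]}

```bash
ls -la; mkdir -p pics; python3 - <<'E'
from cell import arm, viewer
import cv2
s=arm.read_state(); print(s)
for n in("scene","top","wrist"):
    m=viewer.camera_model(n); print(n,m)
    cv2.imwrite(f"pics/{n}0.png",viewer.grab_frame(n)[:,:,::-1])
E
```

```text
total 12
drwxr-xr-x  3 agent agent 4096 Dec  6 20:07 .
drwxr-xr-x 23 root  root  4096 Dec  6 20:07 ..
drwxr-xr-x  2 agent agent 4096 Dec  6 20:07 pics
{'time': 0.0, 'joints': array([-1.26660291e+00,  4.91602610e-01,  1.55946737e+00,  4.09681572e-05,
        1.09170811e+00, -1.05589059e-01]), 'qvel': array([-3.50530741e-04, -1.66874616e-03, -8.50165451e-04, -7.88013872e-04,
        5.66425518e-05, -7.21947867e-04]), 'effort': array([ 3.30219864e-04, -6.18445230e+01, -2.61591589e+01, -1.26590230e-04,
        4.02910096e-03, -1.63732545e-05]), 'tcp_pos': array([ 248.97139445, -573.01490079,  230.69482426]), 'ee_rot': array([ 0.3880922 ,  0.59158427, -0.38754128,  0.59095199]), 'wrist_force': array([ 0.06836851, -0.38691636, -1.28176989]), 'torque': array([-0.04887315, -0.01701623,  0.00738129]), 'finger_gap': 85.49442154409607}
scene {'vertical_fov': 43.201239789619905, 'cx': 318.20068146583515, 'cy': 238.82997083050682, 'k1': -0.16951215396330274, 'cam_to_world': array([[ 4.95204687e-01,  7.08803632e-01, -5.02364140e-01,
         1.43909824e+03],
       [ 8.68764878e-01, -4.06984064e-0
[... 468 characters left out ...]
044408e-02,  7.26158812e-03,
         2.52807884e+01],
       [-1.01439240e-02, -9.44703321e-02, -9.95475995e-01,
         1.52554361e+03],
       [ 0.00000000e+00,  0.00000000e+00,  0.00000000e+00,
         1.00000000e+00]])}
wrist {'vertical_fov': 60.4805578782068, 'cx': 321.14585582328243, 'cy': 246.8778339823835, 'k1': 0.022881624337810047, 'hand_eye': array([[ 9.34318567e-05, -3.02414094e-01,  9.53176640e-01,
        -1.42722080e+02],
       [-3.65820057e-04, -9.53176591e-01, -3.02414042e-01,
         7.76296092e+01],
       [ 9.99999929e-01, -3.20436028e-04, -1.99686200e-04,
        -3.04151109e-01],
       [ 0.00000000e+00,  0.00000000e+00,  0.00000000e+00,
         1.00000000e+00]])}
```

View pics/top0.png

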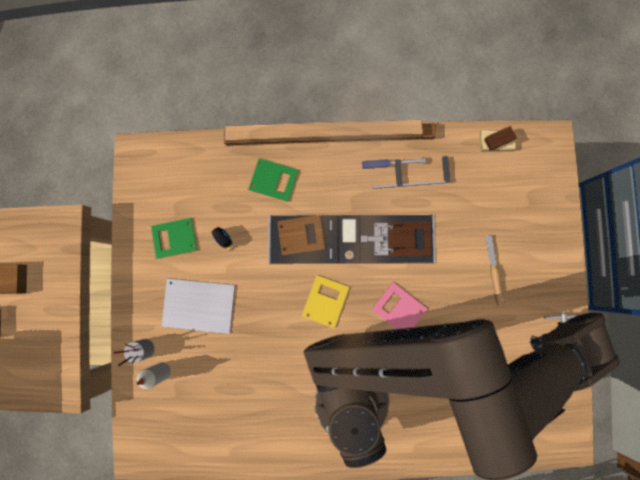

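View pics/scene0.png

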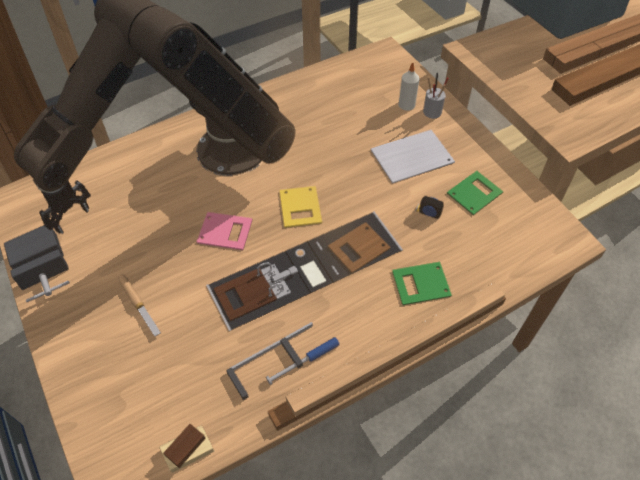

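View pics/wrist0.png

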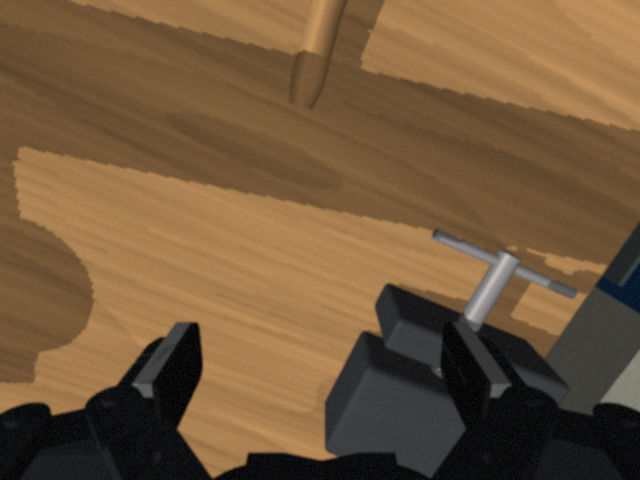

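```bash
cat > h.py <<'E'
import numpy as np, cv2
from cell import arm, viewer
from scipy.spatial.transform import Rotation as R
def cam(n,pose=None):
    m=viewer.camera_model(n); f=240/np.tan(np.radians(m["vertical_fov"]/2))
    if n=="wrist":
        T=np.eye(4);T[:3,:3]=R.from_quat(pose[1]).as_matrix();T[:3,3]=pose[0]
        T=T@np.array(m["hand_eye"])
    else: T=np.array(m["cam_to_world"])
    return f,m["cx"],m["cy"],m["k1"],T
def proj(c,P):
    f,cx,cy,k,T=c; P=np.atleast_2d(P)
    q=(P-T[:3,3])@T[:3,:3]; s=q[:,:2]/q[:,2:]; r2=(s**2).sum(1,keepdims=True)
    return s*(1+k*r2)*f+[cx,cy]
def ray(c,uv):
    f,cx,cy,k,T=c; d=(np.atleast_2d(uv)-[cx,cy])/f; s=d.copy()
    for _ in range(30): s=d/(1+k*(s**2).sum(1,keepdims=True))
    v=np.c_[s,np.ones(len(s))]@T[:3,:3].T
    return T[:3,3],v
def hit(c,uv,z):
    o,v=ray(c,uv); return o+v*((z-o[2])/v[:,2:])
def crop(img,x0,y0,x1,y1,k,name):
    cv2.imwrite(name,cv2.resize(img[y0:y1,x0:x1,::-1],None,fx=k,fy=k,interpolation=cv2.INTER_CUBIC))
E
python3 - <<'E'
from h import *
crop(cv2.imread("pics/top0.png")[:,:,::-1],260,200,450,280,4,"pics/topc.png")
crop(cv2.imread("pics/scene0.png")[:,:,::-1],200,205,410,335,3.8,"pics/scenec.png")
E
```

```text
(no output)
```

View pics/topc.png

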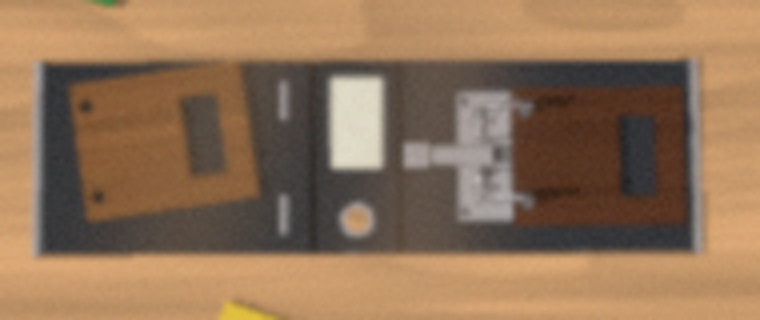

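View pics/scenec.png

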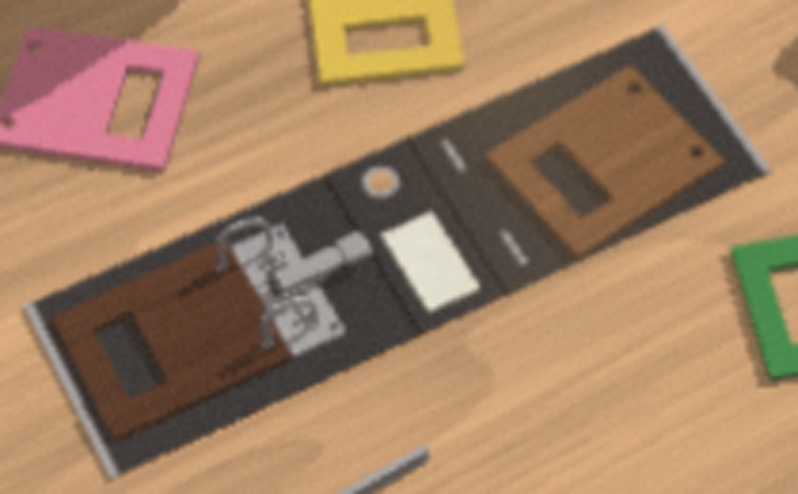

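```bash
python3 - <<'E'
from h import *
c=cam("top"); np.set_printoptions(precision=1,suppress=True)
P=lambda a:np.array(a)/4+[260,200]-0.0
names=["c1","c2","c3","c4"];print("file corners",hit(c,P([(38,62),(698,60),(698,252),(37,253)]),3.5)[:,:2])
print("holes",hit(c,P([(85,105),(98,197)]),11.5)[:,:2])
print("board corners",hit(c,P([(69,86),(240,65),(260,196),(87,221)]),11.5)[:,:2])
print("filed corners",hit(c,P([(512,88),(686,88),(686,225),(512,222)]),11.5)[:,:2])
print("tab",hit(c,P([(417,155)]),24)[:,:2])
print("filed slot",hit(c,P([(620,116),(656,116),(655,194),(620,193)]),11.5)[:,:2])
c=cam("scene")
P=lambda a:np.array(a)/3.8+[200,205]
print("scene: holes",hit(c,P([(635,88),(697,152)]),11.5)[:,:2])
print("tab",hit(c,P([(352,246)]),24)[:,:2])
print("file corners",hit(c,P([(28,305),(658,28),(767,170),(112,475)]),3.5)[:,:2])
E
```

```text
file corners [[ 654.7  266.5]
 [ 638.5 -313.1]
 [ 470.2 -304.5]
 [ 487.   270. ]]
holes [[614.3 224.6]
 [533.6 214.7]]
board corners [[631.4 238.3]
 [645.1  88.6]
 [530.2  74.3]
 [513.1 224.7]]
filed corners [[ 617.5 -147.4]
 [ 613.  -299.5]
 [ 493.6 -293.4]
 [ 501.  -142.6]]
tab [[560.4 -61.9]]
filed slot [[ 590.2 -240.5]
 [ 589.2 -271.9]
 [ 521.3 -267.7]
 [ 523.1 -237.3]]
scene: holes [[538.1 221. ]
 [617.4 230.3]]
tab [[564.6 -57.7]]
file corners [[ 475.1 -298.6]
 [ 490.   275.2]
 [ 656.3  273.5]
 [ 641.8 -303.8]]
```

```bash
cat >> h.py <<'E'
def delta(pos,zdir=None,xdir=(0,0,-1),s=None):
    """tool-frame shift (m) and rotvec to target; zdir=jaw dir (sign picked nearest)"""
    s=s or arm.read_state(); M=R.from_quat(s["ee_rot"]).as_matrix()
    d=M.T@(np.array(pos)-s["tcp_pos"])/1000
    w=None
    if zdir is not None:
        best=None
        for sg in(1,-1):
            x=np.array(xdir,float);x/=np.linalg.norm(x); z=sg*np.array(zdir,float); z-=x*(z@x); z/=np.linalg.norm(z)
            T=np.c_[x,np.cross(z,x),z]; v=R.from_matrix(M.T@T).as_rotvec()
            if best is None or np.linalg.norm(v)<np.linalg.norm(best[0]): best=(v,M.T and 0 if False else T)
        w=best[0]; d2=best[1].T@(np.array(pos)-s["tcp_pos"])/1000
        return d,w,d2
    return d
def st():
    s=arm.read_state(); M=R.from_quat(s["ee_rot"]).as_matrix()
    print("t",round(s["time"],2),"tcp",s["tcp_pos"].round(1),"F",np.round(s["wrist_force"],1),"gap",round(s["finger_gap"],1),"\nM",M.round(3).tolist(),"j",s["joints"].round(2)); return s
E
sed -i 's/best=(v,M.T and 0 if False else T)/best=(v,T)/' h.py
python3 - <<'E'
from h import *
np.set_printoptions(precision=4,suppress=True)
st()
print(delta((560,-110,260),(0.9996,-0.028,0)))
print(delta((560,-110,260),(0.028,0.9996,0)))
E
```

```text
t 0.15 tcp [ 249.  -573.1  230.9] F [ 0.8 -0.6 -0. ] gap 85.4 
M [[-0.0, 0.917, 0.398], [0.001, 0.398, -0.917], [-1.0, 0.0, -0.001]] j [-1.27  0.49  1.56 -0.    1.09 -0.11]
(array([-0.0289,  0.4698, -0.3008]), array([-1.133 , -0.0007, -0.0005]), array([-0.0291,  0.4716,  0.2979]))
(array([-0.0289,  0.4698, -0.3008]), array([ 0.4378, -0.0008,  0.0001]), array([-0.0291,  0.2979, -0.4716]))
```

Request:
{"op": "send_rows", "data": {
  "steps": [
    [[0,0,0],[-0.1416,0,0],0.0854],
    [[0,0,0],[-0.1416,0,0],0.0854],
    [[0,0,0],[-0.1416,0,0],0.0854],
    [[0,0,0],[-0.1416,0,0],0.0854],
    [[0,0,0],[-0.1416,0,0],0.0854],
    [[0,0,0],[-0.1416,0,0],0.0854],
    [[0,0,0],[-0.1416,0,0],0.0854],
    [[0,0,0],[-0.1416,0,0],0.0854]
  ]
}}

```text
time: 0.95
tcp_pos: [248.7, -572.2, 228.6]
ee_rot: [-0.003, 0.708, 0.007, 0.707]
wrist_force: [0.0, 0.3, 0.2]
finger_gap: 85.5
```

Request:
{"op": "send_rows", "data": {
  "steps": [
    [[-0.0025,0.04,0.0255],[0,0,0],0.0854],
    [[-0.0025,0.04,0.0255],[0,0,0],0.0854],
    [[-0.0025,0.04,0.0255],[0,0,0],0.0854],
    [[-0.0025,0.04,0.0255],[0,0,0],0.0854],
    [[-0.0025,0.04,0.0255],[0,0,0],0.0854],
    [[-0.0025,0.04,0.0255],[0,0,0],0.0854],
    [[-0.0025,0.04,0.0255],[0,0,0],0.0854],
    [[-0.0025,0.04,0.0255],[0,0,0],0.0854],
    [[-0.0025,0.04,0.0255],[0,0,0],0.0854],
    [[-0.0025,0.04,0.0255],[0,0,0],0.0854],
    [[-0.0025,0.04,0.0255],[0,0,0],0.0854],
    [[-0.0025,0.04,0.0255],[0,0,0],0.0854]
  ]
}}

```text
time: 2.15
tcp_pos: [552.1, -71.8, 259.5]
ee_rot: [-0.002, 0.708, 0.007, 0.706]
wrist_force: [0.2, -0.9, 1.0]
finger_gap: 85.1
```

```bash
python3 - <<'E'
from h import *
np.set_printoptions(precision=4,suppress=True)
s=st()
np.savez("pose1.npz",p=s["tcp_pos"],q=s["ee_rot"])
cv2.imwrite("pics/w1.png",viewer.grab_frame("wrist")[:,:,::-1])
print(delta((560,-110,260),(0.9996,-0.028,0)))
E
```

```text
t 2.15 tcp [552.1 -71.8 259.5] F [ 0.2 -0.9  1. ] gap 85.1 
M [[-0.003, -0.013, 1.0], [0.007, 1.0, 0.013], [-1.0, 0.007, -0.003]] j [-0.25  0.37  1.69  0.01  1.09 -0.27]
(array([-0.0005, -0.0433,  0.0044]), array([ 0.0435, -0.0013, -0.0087]), array([-0.0001, -0.043 ,  0.0063]))
```

View pics/w1.png

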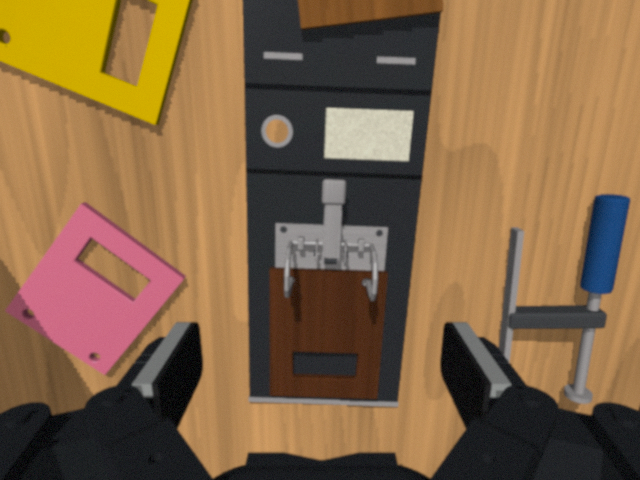

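```bash
python3 - <<'E'
from h import *
crop(cv2.imread("pics/w1.png")[:,:,::-1],235,170,425,310,4.2,"pics/w1c.png")
crop(cv2.imread("pics/w1.png")[:,:,::-1],235,280,415,415,4.2,"pics/w1d.png")
E
```

```text
(no output)
```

View pics/w1c.png

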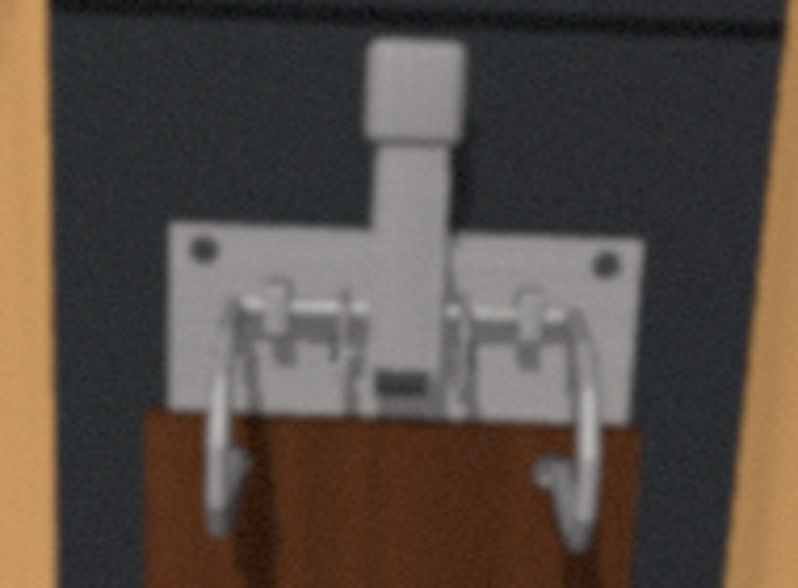

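View pics/w1d.png

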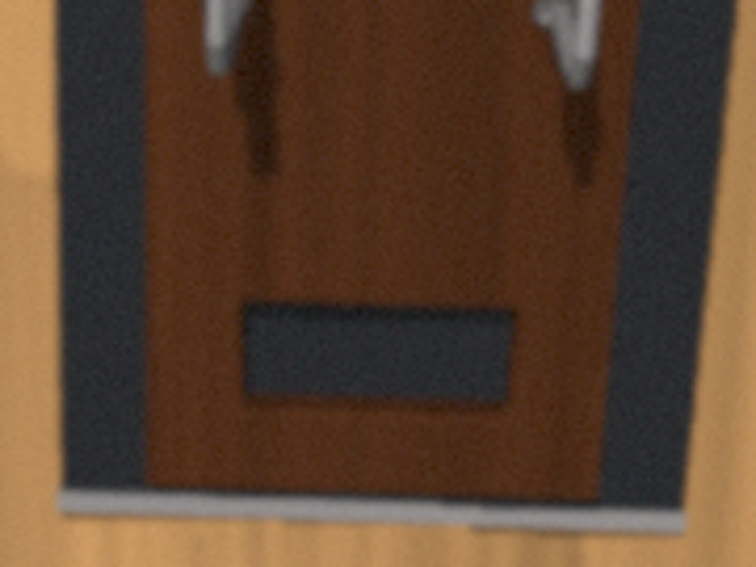

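```bash
cat > fit.py <<'E'
from h import *
from scipy.optimize import least_squares
def fit(obs,c,x0,tilt=False):
    """obs: list (fx,fy,fz,u,v) ; returns origin x,y,yaw (+pix shift)"""
    o=np.array(obs,float)
    def W(p):
        a=p[2]; X=o[:,0]*np.cos(a)-o[:,1]*np.sin(a)+p[0]; Y=o[:,0]*np.sin(a)+o[:,1]*np.cos(a)+p[1]
        return np.c_[X,Y,o[:,2]]
    f=lambda p:(proj(c,W(p))-o[:,3:]).ravel()
    r=least_squares(f,x0,loss="soft_l1",x_scale=[1,1,.01])
    return r.x,f(r.x).reshape(-1,2)
E
python3 - <<'E'
from fit import *
np.set_printoptions(precision=2,suppress=True)
d=np.load("pose1.npz"); c=cam("wrist",(d["p"],d["q"]))
C=lambda x,y:(235+x/4.2,170+y/4.2); D=lambda x,y:(235+x/4.2,280+y/4.2)
obs=[(-105.5,-11,24.5,*C(367,38)),(-105.5,11,24.5,*C(467,42)),(-82.5,11,24.5,*C(463,142)),(-82.5,-11,24.5,*C(365,138)),
(152,-85,3.5,*D(60,515)),(152,85,3.5,*D(686,532)),
(-110,-85,3.5,*C(50,5)),(-110,85,3.5,*C(785,33)),
(0,-40,11.5,*C(238,462)),(0,40,11.5,*C(545,470)),(0,-40,46,*C(218,525)),(0,40,46,*C(577,543))]
p,r=fit(obs,c,[560,-155,-1.6]); print(p,np.degrees(p[2])); print(r)
ft=lambda q:[np.array(q)]
bo=[(-75,-60,11.5,*C(145,412)),(-75,60,11.5,*C(642,428)),(75,-60,11.5,*D(147,485)),(75,60,11.5,*D(601,497)),
(19,-35,11.5,*D(247,302)),(19,35,11.5,*D(515,310)),(51,-35,11.5,*D(247,400)),(51,35,11.5,*D(508,405))]
p2,r2=fit(bo,c,[560,-220,-1.6]); print(p2); print(r2)
a=p2[2]; print("filed holes",p2[:2]+np.array([-63*np.cos(a),-63*np.sin(a)]))
E
```

```text
[ 560.94 -153.69   -1.59] -91.3497006294825
[[ 0.07  0.88]
 [ 0.28  0.8 ]
 [-0.12  1.73]
 [-0.36  1.84]
 [ 0.18 -2.08]
 [-0.51 -1.3 ]
 [-1.45 -1.94]
 [ 0.53 -2.14]
 [-1.43  0.74]
 [ 3.73  1.55]
 [ 0.6  -0.53]
 [ 0.04 -1.89]]
[ 558.8  -215.79   -1.59]
[[-0.02  0.44]
 [ 0.15  0.07]
 [ 0.33 -0.61]
 [-0.35 -0.53]
 [-0.53 -0.77]
 [ 0.54 -0.86]
 [-0.84  1.59]
 [ 0.6   2.15]]
filed holes [ 559.9 -152.8]
```

```bash
cat >> h.py <<'E'
FO=np.array([560.9,-153.5]); FA=-1.594
FX=np.array([np.cos(FA),np.sin(FA),0]); FY=np.array([-np.sin(FA),np.cos(FA),0])
def fw(x,y,z): return np.r_[FO,0]+x*FX+y*FY+[0,0,z]
E
python3 - <<'E'
from h import *
np.set_printoptions(precision=4,suppress=True)
print(delta(fw(-97,0,9),FY))
E
```

```text
(array([0.251 , 0.008 , 0.0087]), array([ 0.0387, -0.0013, -0.0087]), array([0.2509, 0.0105, 0.008 ]))
```

Request:
{"op": "send_rows", "data": {
  "steps": [
    [[0,0,0],[0.0387,0,-0.0087],0.045],
    [[0.04,0.0035,0.0027],[0,0,0],0.045],
    [[0.04,0.0035,0.0027],[0,0,0],0.045],
    [[0.04,0.0035,0.0027],[0,0,0],0.045],
    [[0.03,0,0],[0,0,0],0.045],
    [[0,0,0],[0,0,0],0.045]
  ]
}}

```text
time: 2.8
tcp_pos: [565.4, -51.9, 105.7]
ee_rot: [0.006, 0.706, -0.006, 0.708]
wrist_force: [-0.9, -0.5, 0.4]
finger_gap: 45.0
```

```bash
python3 - <<'E'
from h import *
np.set_printoptions(precision=4,suppress=True)
s=st(); print(delta(fw(-97,0,9),FY))
cv2.imwrite("pics/w2.png",viewer.grab_frame("wrist")[:,:,::-1])
c=cam("wrist",(s["tcp_pos"],s["ee_rot"]))
print(proj(c,[fw(x,y,24.5) for x,y in((-105.5,-11),(-105.5,11),(-82.5,11),(-82.5,-11))]))
E
```

```text
t 2.8 tcp [565.4 -51.9 105.7] F [-0.9 -0.5  0.4] gap 45.0 
M [[0.002, 0.017, 1.0], [-0.001, 1.0, -0.017], [-1.0, -0.001, 0.002]] j [-0.21  0.57  1.83 -0.    0.75 -0.19]
(array([ 0.0967, -0.0046, -0.0024]), array([0.006 , 0.0019, 0.001 ]), array([ 0.0967, -0.0047, -0.0022]))
[[297.8174 251.5512]
 [336.2352 251.7277]
 [335.5866 288.7577]
 [298.265  288.6007]]
```

View pics/w2.png

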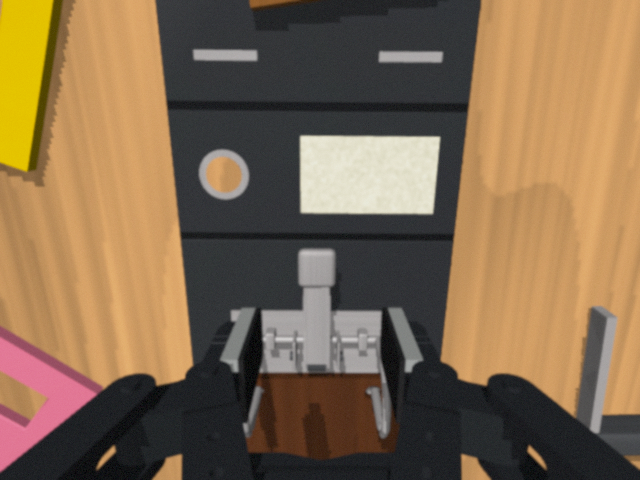

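Request:
{"op": "send_rows", "data": {
  "steps": [
    [[0.035,-0.003,-0.002],[0.006,0,0],0.045],
    [[0.035,-0.002,0],[0,0,0],0.045],
    [[0.016,0,0],[0,0,0],0.045],
    [[0.007,0,0],[0,0,0],0.045],
    [[0.003,0,0],[0,0,0],0.045]
  ]
}}

```text
time: 3.35
tcp_pos: [570.5, -59.2, 18.1]
ee_rot: [0.007, 0.701, -0.01, 0.713]
wrist_force: [0.2, -0.3, -0.3]
finger_gap: 45.2
```

```bash
python3 - <<'E'
from h import *
np.set_printoptions(precision=4,suppress=True)
s=st(); print(delta(fw(-97,0,9),FY))
cv2.imwrite("pics/w3.png",viewer.grab_frame("wrist")[:,:,::-1])
E
```

```text
t 3.35 tcp [570.5 -59.2  18.1] F [ 0.2 -0.3 -0.3] gap 45.2 
M [[0.018, 0.024, 1.0], [-0.005, 1.0, -0.024], [-1.0, -0.004, 0.018]] j [-0.22  0.71  1.87 -0.    0.55 -0.19]
(array([ 0.009 ,  0.0025, -0.0076]), array([-0.0007,  0.0181,  0.0041]), array([ 0.0091,  0.0025, -0.0074]))
```

View pics/w3.png

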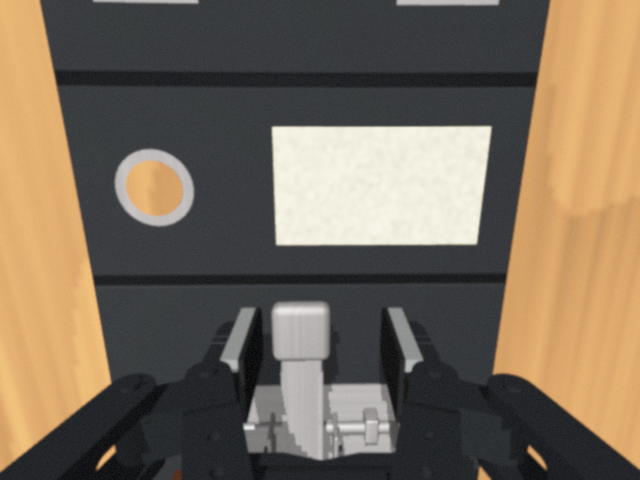

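Request:
{"op": "send_rows", "data": {
  "steps": [
    [[0,0.0025,-0.0075],[0,0.018,0.004],0.045],
    [[0,0,0],[0,0,0],0.045],
    [[0.004,0,0],[0,0,0],0.045],
    [[0.004,0,0],[0,0,0],0.045],
    [[0,0,0],[0,0,0],0.045]
  ]
}}

```text
time: 3.9
tcp_pos: [564.2, -56.5, 13.4]
ee_rot: [0.008, 0.705, -0.009, 0.709]
wrist_force: [0.4, 0.5, 0.1]
finger_gap: 44.8
```

```bash
python3 - <<'E'
from h import *
np.set_printoptions(precision=4,suppress=True)
s=st(); print(delta(fw(-97,0,9),FY))
cv2.imwrite("pics/w4.png",viewer.grab_frame("wrist")[:,:,::-1])
E
```

```text
t 3.9 tcp [564.2 -56.5  13.4] F [0.4 0.5 0.1] gap 44.8 
M [[0.004, 0.024, 1.0], [-0.001, 1.0, -0.024], [-1.0, -0.001, 0.004]] j [-0.22  0.71  1.88 -0.    0.55 -0.19]
(array([ 0.0044, -0.0001, -0.0011]), array([-0.0004,  0.0044,  0.0009]), array([ 0.0044, -0.0001, -0.001 ]))
```

View pics/w4.png

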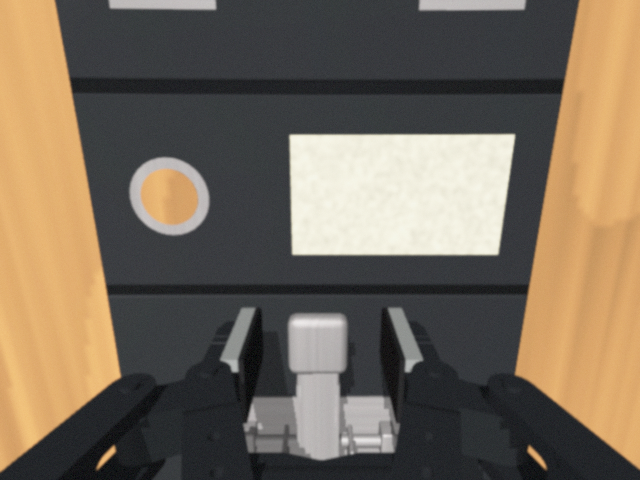

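Request:
{"op": "send_rows", "data": {
  "steps": [
    [[0.004,0,-0.001],[0,0,0],0.045],
    [[0.002,0,0],[0,0,0],0.03],
    [[0,0,0],[0,0,0],0.01],
    [[0,0,0],[0,0,0],0.01],
    [[0,0,0],[0,0,0],0.01],
    [[0,0,0],[0,0,0],0.01]
  ]
}}

```text
time: 4.55
tcp_pos: [562.9, -56.4, 7.2]
ee_rot: [0.008, 0.706, -0.009, 0.708]
wrist_force: [-1.3, -0.7, 2.4]
finger_gap: 20.4
```

```bash
python3 - <<'E'
from h import *
np.set_printoptions(precision=4,suppress=True)
s=st(); print(delta(fw(-97,0,9),FY))
cv2.imwrite("pics/w5.png",viewer.grab_frame("wrist")[:,:,::-1])
E
```

```text
t 4.55 tcp [562.9 -56.4   7.2] F [-1.3 -0.7  2.4] gap 20.4 
M [[0.004, 0.024, 1.0], [-0.001, 1.0, -0.024], [-1.0, -0.001, 0.004]] j [-0.22  0.72  1.88 -0.    0.53 -0.19]
(array([-0.0018, -0.0001,  0.0003]), array([-0.0003,  0.0036,  0.0008]), array([-0.0018, -0.0001,  0.0003]))
```

View pics/w5.png

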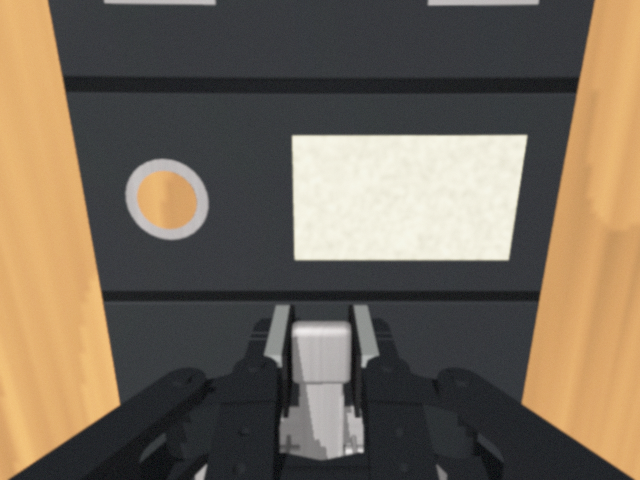

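Request:
{"op": "send_rows", "data": {
  "steps": [
    [[-0.006,0,0],[0,0,0],0.01],
    [[-0.006,0,0],[0,0,0],0.01],
    [[-0.006,-0.001,0],[0,0,0],0.01],
    [[-0.006,-0.001,0],[0,0,0],0.01],
    [[-0.004,-0.001,0],[0,0,0],0.01]
  ]
}}

```text
time: 5.1
tcp_pos: [562.7, -62.5, 33.5]
ee_rot: [0.008, 0.706, -0.01, 0.708]
wrist_force: [1.4, -5.8, -7.5]
finger_gap: 20.1
```

```bash
python3 - <<'E'
from h import *
s=st()
cv2.imwrite("pics/w6.png",viewer.grab_frame("wrist")[:,:,::-1])
E
```

```text
t 5.1 tcp [562.7 -62.5  33.5] F [ 1.4 -5.8 -7.5] gap 20.1 
M [[0.002, 0.025, 1.0], [-0.003, 1.0, -0.025], [-1.0, -0.003, 0.002]] j [-0.23  0.68  1.87 -0.    0.59 -0.2 ]
```

View pics/w6.png

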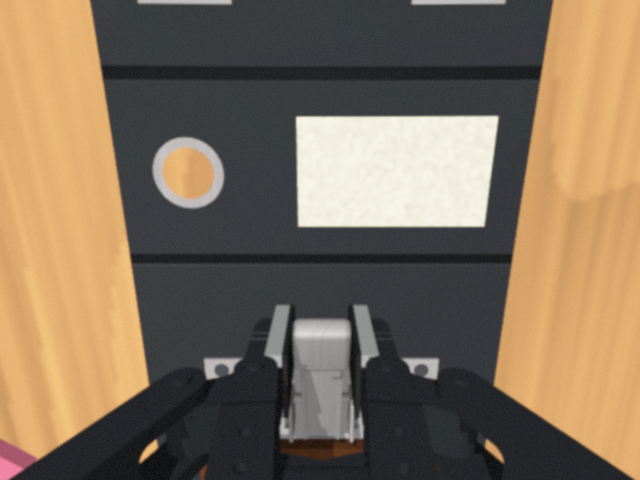

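Request:
{"op": "send_rows", "data": {
  "steps": [
    [[0,0.001,0],[0,0,0],0.045],
    [[0,0.002,0],[0,0,0],0.045],
    [[0,0.002,0],[0,0,0],0.045],
    [[0,0,0],[0,0,0],0.045]
  ]
}}

```text
time: 5.55
tcp_pos: [562.8, -57.4, 34.5]
ee_rot: [0.008, 0.706, -0.01, 0.708]
wrist_force: [0.1, 0.4, -0.7]
finger_gap: 44.8
```

```bash
python3 - <<'E'
from h import *
s=st()
cv2.imwrite("pics/w7.png",viewer.grab_frame("wrist")[:,:,::-1])
crop(viewer.grab_frame("scene"),200,205,410,335,3.8,"pics/s7.png")
E
```

```text
t 5.55 tcp [562.8 -57.4  34.5] F [ 0.1  0.4 -0.7] gap 44.8 
M [[0.002, 0.025, 1.0], [-0.003, 1.0, -0.025], [-1.0, -0.003, 0.002]] j [-0.22  0.68  1.87 -0.    0.59 -0.19]
```

View pics/w7.png

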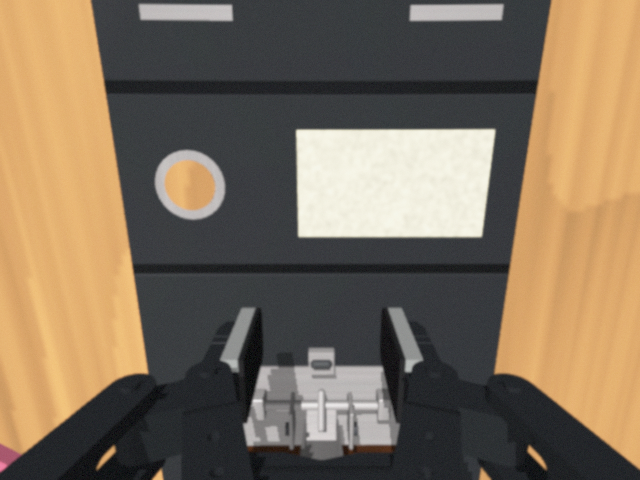

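View pics/s7.png

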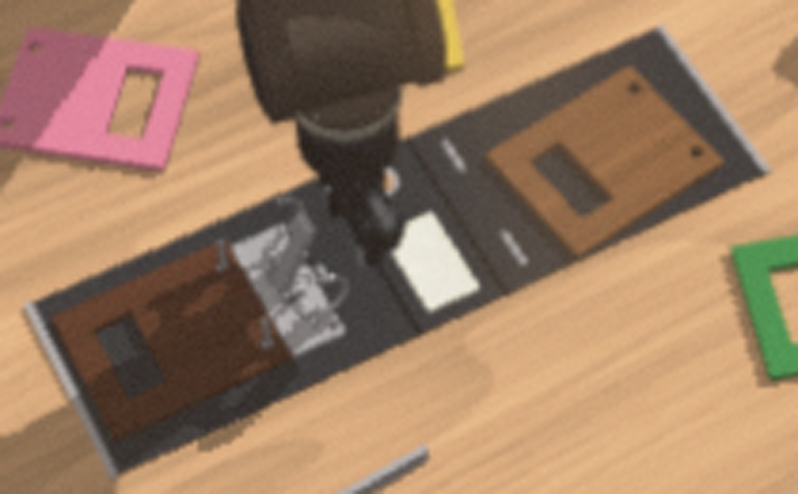

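```bash
python3 - <<'E'
from h import *
np.set_printoptions(precision=4,suppress=True)
print(delta((587,120,230),(0.1,-0.995,0)))
E
```

```text
(array([-0.196 ,  0.1776,  0.02  ]), array([1.4454, 0.0035, 0.0008]), array([-0.1955,  0.0418, -0.1743]))
```

Request:
{"op": "send_rows", "data": {
  "steps": [
    [[0,0.02,0],[0,0,0],0.045],
    [[-0.02,0.01,0],[0,0,0],0.045],
    [[-0.04,0.01,0],[0,0,0],0.045],
    [[-0.045,0.02,0],[0,0,0],0.0854],
    [[-0.045,0.02,0.01],[0,0,0],0.0854],
    [[-0.04,0.04,0.01],[0,0,0],0.0854]
  ]
}}

```text
time: 6.25
tcp_pos: [582.2, 57.2, 219.3]
ee_rot: [0.01, 0.71, -0.011, 0.704]
wrist_force: [1.4, 0.4, -0.1]
finger_gap: 84.6
```

```bash
python3 - <<'E'
from h import *
np.set_printoptions(precision=4,suppress=True)
st();print(delta((587,120,230),(0.1,-0.995,0)))
E
```

```text
t 6.25 tcp [582.2  57.2 219.3] F [ 1.4  0.4 -0.1] gap 84.6 
M [[-0.009, 0.03, 1.0], [-0.001, 1.0, -0.03], [-1.0, -0.002, -0.009]] j [-0.01  0.45  1.67 -0.    1.03  0.02]
(array([-0.0108,  0.0629,  0.0028]), array([ 1.4409, -0.0061,  0.0077]), array([-0.0107,  0.011 , -0.062 ]))
```

Rotate onto the board's yaw, then move over the board.

Request:
{"op": "send_rows", "data": {
  "steps": [
    [[0,0,0],[0.144,0,0],0.0854],
    [[0,0,0],[0.144,0,0],0.0854],
    [[0,0,0],[0.144,0,0],0.0854],
    [[0,0,0],[0.144,0,0],0.0854],
    [[0,0,0],[0.144,0,0],0.0854],
    [[0,0,0],[0.144,0,0],0.0854],
    [[0,0,0],[0.144,0,0],0.0854],
    [[0,0,0],[0.144,0,0],0.0854],
    [[0,0,0],[0.144,0,0],0.0854],
    [[0,0,0],[0.144,0,0],0.0854],
    [[0,0.005,-0.03],[0,0,0],0.0854],
    [[0,0.005,-0.03],[0,0,0],0.0854]
  ]
}}

```text
time: 7.45
tcp_pos: [590.7, 121.6, 226.2]
ee_rot: [0.489, 0.51, -0.489, 0.511]
wrist_force: [0.3, -0.5, -0.0]
finger_gap: 85.3
```

```bash
python3 - <<'E'
from h import *
s=st(); np.savez("pose8.npz",p=s["tcp_pos"],q=s["ee_rot"])
cv2.imwrite("pics/w8.png",viewer.grab_frame("wrist")[:,:,::-1])
E
```

```text
t 7.45 tcp [590.7 121.6 226.2] F [ 0.3 -0.5 -0. ] gap 85.3 
M [[0.001, 0.999, 0.042], [-0.001, 0.042, -0.999], [-1.0, 0.001, 0.001]] j [ 0.09  0.46  1.62 -0.    1.05  1.62]
```

View pics/w8.png

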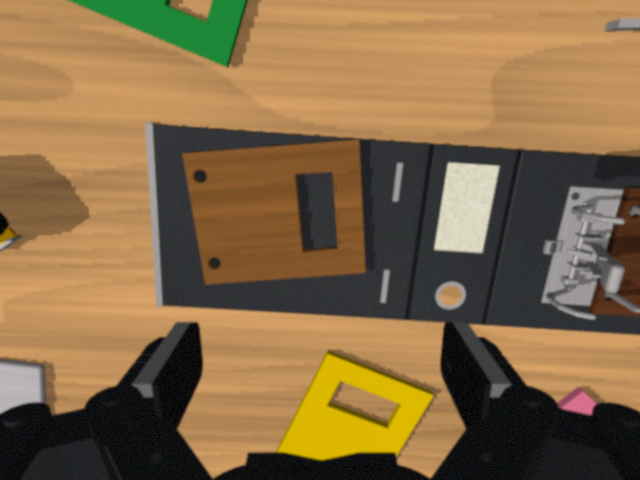

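```bash
python3 - <<'E'
from h import *
crop(cv2.imread("pics/w8.png")[:,:,::-1],170,130,380,295,3.8,"pics/w8c.png")
E
```

```text
(no output)
```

View pics/w8c.png

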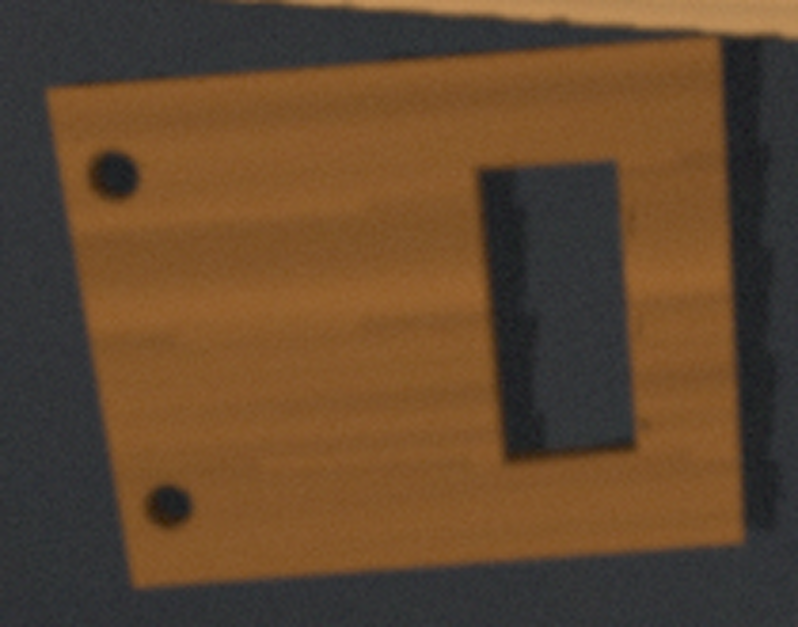

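```bash
python3 - <<'E'
from fit import *
np.set_printoptions(precision=3,suppress=True)
d=np.load("pose8.npz"); c=cam("wrist",(d["p"],d["q"]))
C=lambda x,y:(170+x/3.8,130+y/3.8)
obs=[(-75,60,11.5,*C(46,88)),(75,60,11.5,*C(720,37)),(75,-60,11.5,*C(745,542)),(-75,-60,11.5,*C(135,588)),
(-63,40,11.5,*C(114,175)),(-63,-40,11.5,*C(169,506)),(19,35,11.5,*C(478,168)),(51,35,11.5,*C(617,160)),(51,-35,11.5,*C(635,447)),(19,-35,11.5,*C(506,460))]
p,r=fit(obs,c,[580,150,-1.5]); print(p,r)
BX=np.array([np.cos(p[2]),np.sin(p[2]),0])
h=np.r_[p[:2],0]+63*BX; print("handle",h,"BX",BX)
print(delta(np.r_[h[:2],60],BX)); print(delta(np.r_[h[:2],5],BX))
E
```

```text
[582.588 159.753  -1.451] [[ 0.023  0.19 ]
 [-0.395 -0.397]
 [-0.556 -0.195]
 [-0.215 -0.551]
 [ 0.219 -0.056]
 [ 0.28   0.007]
 [-0.188  0.284]
 [ 0.261 -0.524]
 [ 0.838  1.174]
 [-0.157  0.355]]
handle [590.088  97.201   0.   ] BX [ 0.119 -0.993  0.   ]
(array([ 0.166, -0.002,  0.028]), array([-0.076,  0.   , -0.002]), array([ 0.166, -0.004,  0.028]))
(array([ 0.221, -0.002,  0.028]), array([-0.076,  0.   , -0.002]), array([ 0.221, -0.004,  0.028]))
```

Request:
{"op": "send_rows", "data": {
  "steps": [
    [[0,-0.004,0.028],[-0.076,0,-0.002],0.04],
    [[0.04,0,0],[0,0,0],0.04],
    [[0.04,0,0],[0,0,0],0.04],
    [[0.04,0,0],[0,0,0],0.04],
    [[0.03,0,0],[0,0,0],0.04],
    [[0,0,0],[0,0,0],0.04]
  ]
}}

```text
time: 8.1
tcp_pos: [588.9, 98.5, 73.0]
ee_rot: [0.468, 0.53, -0.466, 0.532]
wrist_force: [-0.8, 0.4, -0.6]
finger_gap: 39.7
```

```bash
python3 - <<'E'
from h import *
np.set_printoptions(precision=4,suppress=True)
s=st(); np.savez("pose9.npz",p=s["tcp_pos"],q=s["ee_rot"])
cv2.imwrite("pics/w9.png",viewer.grab_frame("wrist")[:,:,::-1])
print(delta((590.1,97.2,4),(.119,-.993,0)))
E
```

```text
t 8.1 tcp [588.9  98.5  73. ] F [-0.8  0.4 -0.6] gap 39.7 
M [[0.004, 0.992, 0.128], [0.0, 0.128, -0.992], [-1.0, 0.004, 0.0]] j [ 0.06  0.65  1.77 -0.    0.72  1.5 ]
(array([ 0.0709, -0.0003,  0.0014]), array([ 0.0088,  0.0005, -0.0065]), array([0.0709, 0.0001, 0.0014]))
```

View pics/w9.png

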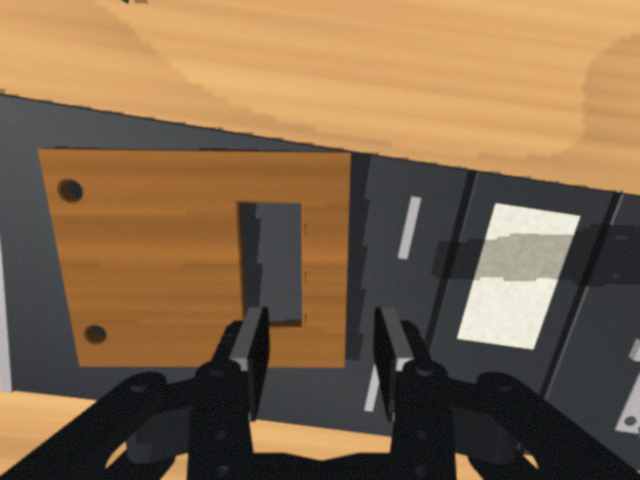

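Request:
{"op": "send_rows", "data": {
  "steps": [
    [[0.02,0,0.0014],[0.0088,0,-0.0065],0.04],
    [[0.02,0,0],[0,0,0],0.04],
    [[0.01,0,0],[0,0,0],0.04],
    [[0,0,0],[0,0,0],0.04]
  ]
}}

```text
time: 8.55
tcp_pos: [593.9, 97.5, 30.8]
ee_rot: [0.471, 0.527, -0.467, 0.531]
wrist_force: [0.2, -0.2, 0.8]
finger_gap: 40.1
```

```bash
python3 - <<'E'
from h import *
np.set_printoptions(precision=4,suppress=True)
s=st()
cv2.imwrite("pics/w10.png",viewer.grab_frame("wrist")[:,:,::-1])
print(delta((590.1,97.2,4),(.119,-.993,0)))
E
```

```text
t 8.55 tcp [593.9  97.5  30.8] F [ 0.2 -0.2  0.8] gap 40.1 
M [[0.009, 0.993, 0.119], [-0.0, 0.119, -0.993], [-1.0, 0.009, 0.001]] j [ 0.05  0.71  1.79 -0.    0.63  1.51]
(array([ 0.0274, -0.0044, -0.0002]), array([ 0.0004,  0.0012, -0.0101]), array([ 0.0274, -0.0041, -0.0002]))
```

View pics/w10.png

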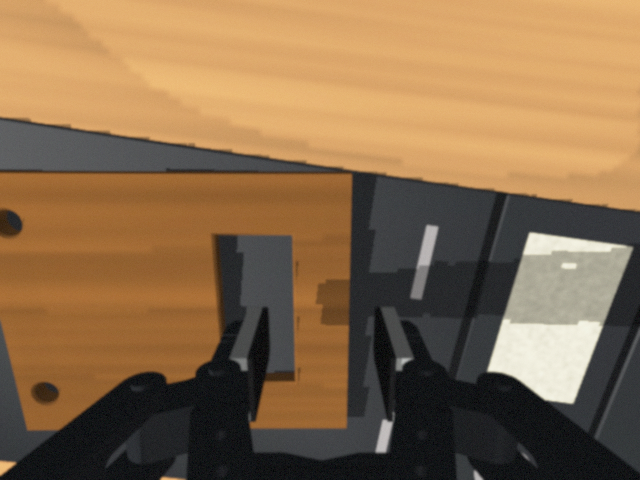

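Request:
{"op": "send_rows", "data": {
  "steps": [
    [[0.01,-0.0041,0],[0,0,-0.01],0.04],
    [[0.008,0,0],[0,0,0],0.04],
    [[0.004,0,0],[0,0,0],0.04],
    [[0,0,0],[0,0,0],0.04]
  ]
}}

```text
time: 9.0
tcp_pos: [591.3, 97.1, 10.8]
ee_rot: [0.47, 0.528, -0.469, 0.53]
wrist_force: [-0.9, -0.9, -0.8]
finger_gap: 40.1
```

```bash
python3 - <<'E'
from h import *
np.set_printoptions(precision=4,suppress=True)
s=st()
cv2.imwrite("pics/w11.png",viewer.grab_frame("wrist")[:,:,::-1])
print(delta((590.1,97.2,4),(.119,-.993,0)))
E
```

```text
t 9.0 tcp [591.3  97.1  10.8] F [-0.9 -0.9 -0.8] gap 40.1 
M [[0.004, 0.993, 0.12], [-0.001, 0.12, -0.993], [-1.0, 0.004, 0.001]] j [ 0.05  0.74  1.8  -0.    0.6   1.51]
(array([ 0.007 , -0.0013, -0.0002]), array([ 0.0006,  0.0015, -0.0038]), array([ 0.007 , -0.0012, -0.0002]))
```

View pics/w11.png

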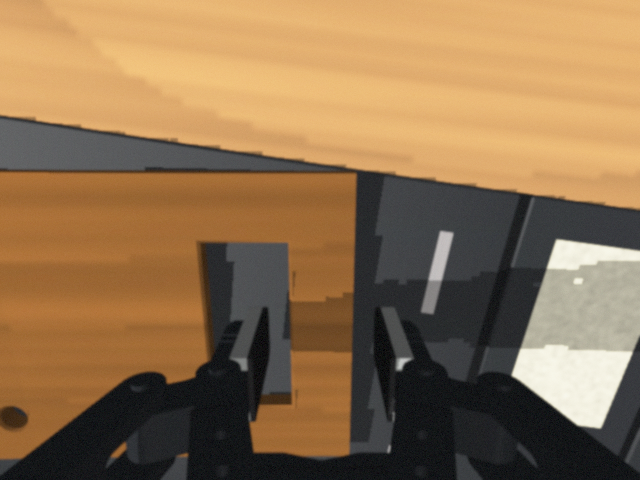

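Request:
{"op": "send_rows", "data": {
  "steps": [
    [[0.004,-0.0012,0],[0,0,-0.004],0.04],
    [[0.002,0,0],[0,0,0],0.04],
    [[0,0,0],[0,0,0],0.04]
  ]
}}

```text
time: 9.35
tcp_pos: [590.3, 97.0, 4.9]
ee_rot: [0.469, 0.529, -0.47, 0.529]
wrist_force: [-0.1, -0.6, -0.1]
finger_gap: 39.9
```

Request:
{"op": "send_rows", "data": {
  "steps": [
    [[0,0,0],[0,0,0],0.015],
    [[0,0,0],[0,0,0],0.015],
    [[0,0,0],[0,0,0],0.015],
    [[0,0,0],[0,0,0],0.015]
  ]
}}

```text
time: 9.75
tcp_pos: [590.4, 97.0, 5.3]
ee_rot: [0.469, 0.529, -0.469, 0.53]
wrist_force: [-0.6, 0.4, 0.4]
finger_gap: 22.1
```

```bash
python3 - <<'E'
from h import *
np.set_printoptions(precision=4,suppress=True)
s=st()
cv2.imwrite("pics/w12.png",viewer.grab_frame("wrist")[:,:,::-1])
print(delta((590.1,97.2,4),(.119,-.993,0)))
E
```

```text
t 9.75 tcp [590.4  97.    5.3] F [-0.6  0.4  0.4] gap 22.1 
M [[0.0, 0.993, 0.12], [-0.002, 0.12, -0.993], [-1.0, 0.0, 0.002]] j [ 0.05  0.75  1.8  -0.    0.59  1.51]
(array([ 0.0012, -0.0003, -0.0002]), array([ 0.0007,  0.0016, -0.0002]), array([ 0.0012, -0.0003, -0.0002]))
```

View pics/w12.png

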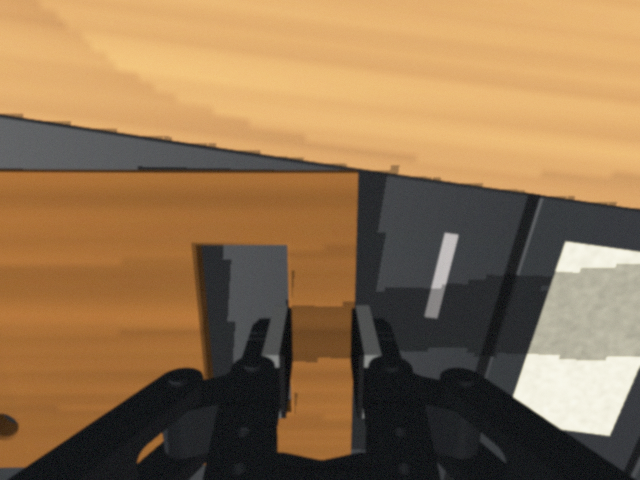

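Request:
{"op": "send_rows", "data": {
  "steps": [
    [[-0.008,0,0],[0,0,0],0.015],
    [[-0.015,0,0],[0,0,0],0.015],
    [[-0.02,0,0],[0,0,0],0.015],
    [[-0.025,0,0],[0,0,0],0.015],
    [[-0.03,0,0],[0,0,0],0.015],
    [[-0.03,0,0],[0,0,0],0.015],
    [[-0.025,0,0],[0,0,0],0.015],
    [[-0.015,0,0],[0,0,0],0.015],
    [[0,0,0],[0,0,0],0.015]
  ]
}}

```text
time: 10.7
tcp_pos: [589.6, 97.2, 188.3]
ee_rot: [0.47, 0.528, -0.469, 0.531]
wrist_force: [-0.5, 0.2, -0.8]
finger_gap: 22.0
```

```bash
python3 - <<'E'
from h import *
np.set_printoptions(precision=4,suppress=True)
s=st(); np.savez("pose13.npz",p=s["tcp_pos"],q=s["ee_rot"])
cv2.imwrite("pics/w13.png",viewer.grab_frame("wrist")[:,:,::-1])
crop(viewer.grab_frame("scene"),220,120,460,320,3.2,"pics/s13.png")
print(delta(fw(126,0,160),FX))
E
```

```text
t 10.7 tcp [589.6  97.2 188.3] F [-0.5  0.2 -0.8] gap 22.0 
M [[0.004, 0.993, 0.12], [-0.002, 0.12, -0.993], [-1.0, 0.004, 0.002]] j [ 0.05  0.5   1.68 -0.    0.96  1.51]
(array([ 0.0265, -0.0759,  0.3702]), array([ 0.1434,  0.0018, -0.0006]), array([ 0.0259, -0.0222,  0.3772]))
```

View pics/w13.png

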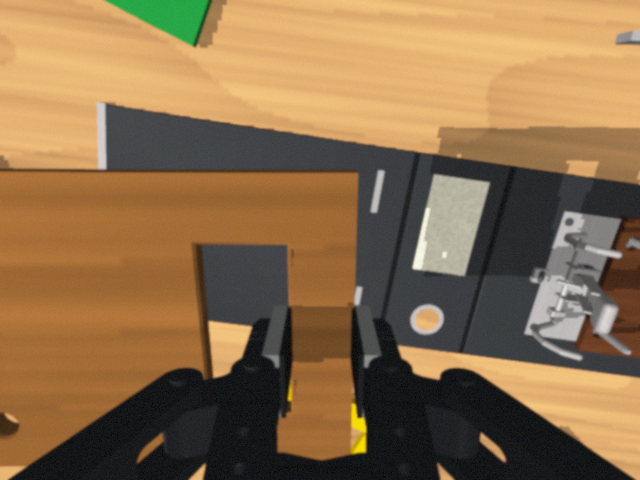

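View pics/s13.png

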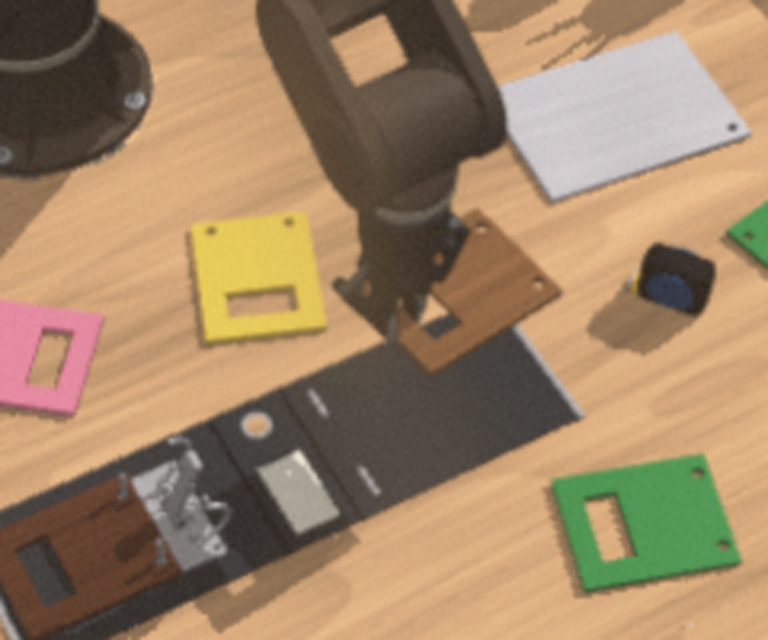

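Request:
{"op": "send_rows", "data": {
  "steps": [
    [[0,0,0],[0.0717,0,0],0.015],
    [[0,0,0],[0.0717,0,0],0.015],
    [[0,-0.008,0.03],[0,0,0],0.015],
    [[0,-0.008,0.04],[0,0,0],0.015],
    [[0,-0.006,0.03],[0,0,0],0.015],
    [[0,0,0],[0,0,0],0.015]
  ]
}}

```text
time: 11.4
tcp_pos: [559.9, -4.3, 179.1]
ee_rot: [-0.503, -0.496, 0.51, -0.491]
wrist_force: [0.3, 0.3, -1.3]
finger_gap: 21.7
```

```bash
python3 - <<'E'
from h import *
np.set_printoptions(precision=4,suppress=True)
s=st(); np.savez("pose14.npz",p=s["tcp_pos"],q=s["ee_rot"])
I=viewer.grab_frame("wrist");cv2.imwrite("pics/w14.png",I[:,:,::-1])
crop(I,380,130,640,330,3,"pics/w14c.png")
print(delta(fw(126,0,160),FX))
c=cam("wrist",(s["tcp_pos"],s["ee_rot"]))
print(proj(c,[fw(0,40,46),fw(0,-40,46),fw(0,40,11.5),fw(0,-40,11.5),fw(152,85,3.5),fw(152,-85,3.5),fw(-110,85,3.5),fw(-110,-85,3.5)]))
E
```

```text
t 11.4 tcp [559.9  -4.3 179.1] F [ 0.3  0.3 -1.3] gap 21.7 
M [[-0.011, 1.0, -0.026], [-0.001, -0.026, -1.0], [-1.0, -0.011, 0.002]] j [-0.12  0.46  1.77 -0.    0.92  1.47]
(array([0.0194, 0.0052, 0.2763]), array([-0.003 ,  0.0012,  0.011 ]), array([0.0191, 0.0041, 0.2764]))
[[548.7418 164.9072]
 [529.5666 277.8826]
 [523.953  159.127 ]
 [508.5785 261.2232]
 [747.5267  90.54  ]
 [680.4864 307.7512]
 [375.1539  95.3984]
 [367.565  307.941 ]]
```

View pics/w14.png

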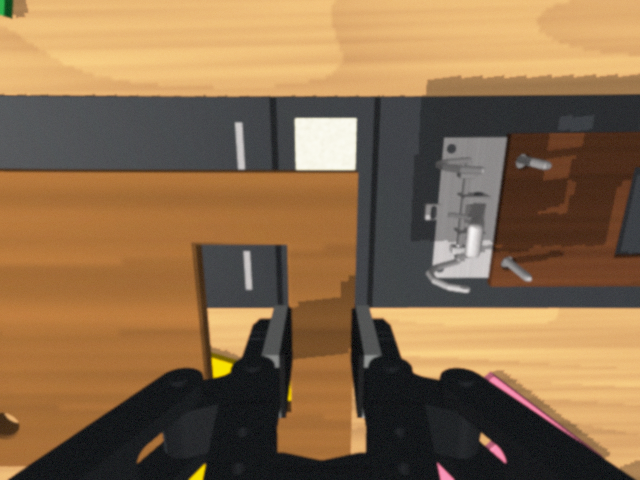

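View pics/w14c.png

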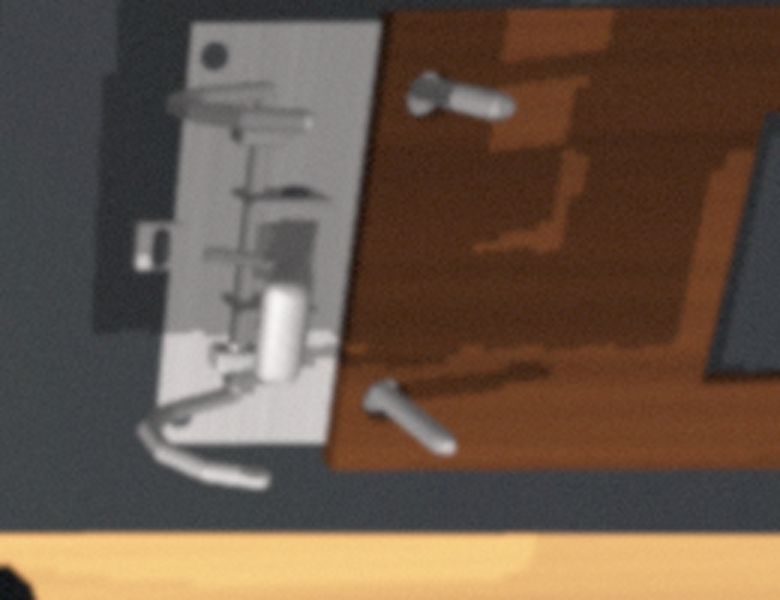

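```bash
sed -i 's/^FO=.*FA=/FO=np.array([560.4,-154.1]); FA=/' h.py; python3 - <<'E'
from h import *
np.set_printoptions(precision=4,suppress=True)
d=np.load("pose14.npz"); M=R.from_quat(d["q"]).as_matrix(); c=cam("wrist",(d["p"],d["q"]))
tw=lambda x,y,z:d["p"]+M@np.array([x,y,z])
pts={"hole":(-6.2,-40,-126),"holebot":(1.8,-40,-126),"corner(75,60)":(-6.2,60,12),"slot(51,35)":(-6.2,35,-12),"slot(19,35)":(-6.2,35,-44),"slot(19,35)b":(1.8,35,-44)}
for k,v in pts.items(): print(k,proj(c,[tw(*v)]))
I=cv2.imread("pics/w14.png")[:,:,::-1]; crop(I,0,380,120,470,6,"pics/w14h.png"); crop(I,170,150,380,320,3.8,"pics/w14s.png")
E
```

```text
hole [[  3.7307 425.6152]]
holebot [[ 18.22   411.6221]]
corner(75,60) [[358.8024 171.9185]]
slot(51,35) [[287.692  244.5837]]
slot(19,35) [[195.3018 244.6037]]
slot(19,35)b [[201.7026 238.092 ]]
```

View pics/w14h.png

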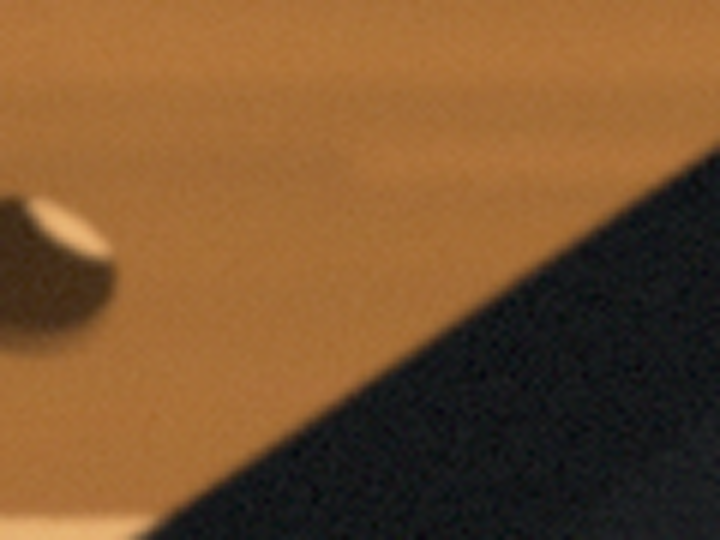

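View pics/w14s.png

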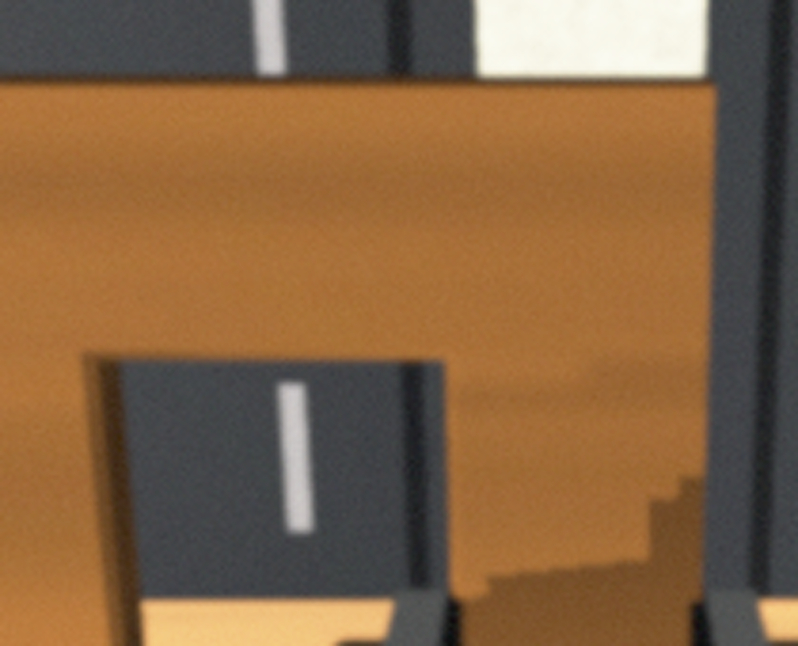

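```bash
python3 - <<'E'
from h import *
np.set_printoptions(precision=4,suppress=True)
print(delta(fw(126,0,140),FX))
E
```

```text
(array([0.0394, 0.0049, 0.2769]), array([-0.003 ,  0.0012,  0.011 ]), array([0.0391, 0.0037, 0.277 ]))
```

Request:
{"op": "send_rows", "data": {
  "steps": [
    [[0,0.0037,0.03],[-0.003,0,0.011],0.015],
    [[0,0,0.045],[0,0,0],0.015],
    [[0,0,0.045],[0,0,0],0.015],
    [[0,0,0.045],[0,0,0],0.015],
    [[0,0,0.045],[0,0,0],0.015],
    [[0,0,0.04],[0,0,0],0.015],
    [[0,0,0.02],[0,0,0],0.015],
    [[0,0,0],[0,0,0],0.015]
  ]
}}

```text
time: 12.25
tcp_pos: [559.5, -275.5, 172.4]
ee_rot: [-0.503, -0.499, 0.505, -0.493]
wrist_force: [0.5, 0.9, -1.6]
finger_gap: 21.7
```

```bash
python3 - <<'E'
from h import *
np.set_printoptions(precision=4,suppress=True)
s=st()
print(delta(fw(126,0,60),FX))
E
```

```text
t 12.25 tcp [ 559.5 -275.5  172.4] F [ 0.5  0.9 -1.6] gap 21.7 
M [[-0.007, 1.0, -0.016], [0.004, -0.016, -1.0], [-1.0, -0.007, -0.004]] j [-0.56  0.55  1.62 -0.    0.98  1.02]
(array([ 0.1124, -0.0011,  0.005 ]), array([ 0.0074, -0.0035,  0.0072]), array([ 0.1124, -0.0019,  0.0047]))
```

Correct, then come down to hover just above the post tips (TCP ~62, underside ~60).

Request:
{"op": "send_rows", "data": {
  "steps": [
    [[0,-0.0019,0.0047],[0.0074,-0.0035,0.0072],0.015],
    [[0.03,0,0],[0,0,0],0.015],
    [[0.03,0,0],[0,0,0],0.015],
    [[0.03,0,0],[0,0,0],0.015],
    [[0.01,0,0],[0,0,0],0.015],
    [[0,0,0],[0,0,0],0.015]
  ]
}}

```text
time: 12.85
tcp_pos: [559.4, -272.1, 69.8]
ee_rot: [0.505, 0.495, -0.504, 0.496]
wrist_force: [0.2, -0.1, -1.3]
finger_gap: 21.9
```

```bash
python3 - <<'E'
from h import *
np.set_printoptions(precision=4,suppress=True)
s=st()
print(delta(fw(126,0,60),FX))
E
```

```text
t 12.85 tcp [ 559.4 -272.1   69.8] F [ 0.2 -0.1 -1.3] gap 21.9 
M [[0.002, 1.0, -0.018], [0.0, -0.018, -1.0], [-1.0, 0.002, -0.0]] j [-0.56  0.68  1.71  0.    0.75  1.03]
(array([ 0.0098, -0.0018,  0.008 ]), array([ 0.0051, -0.0004, -0.0018]), array([ 0.0098, -0.0017,  0.008 ]))
```

Request:
{"op": "send_rows", "data": {
  "steps": [
    [[0.004,-0.0017,0.008],[0.005,0,-0.002],0.015],
    [[0,0,0],[0,0,0],0.015],
    [[0,0,0],[0,0,0],0.015]
  ]
}}

```text
time: 13.15
tcp_pos: [558.8, -280.2, 68.6]
ee_rot: [0.506, 0.493, -0.505, 0.496]
wrist_force: [0.4, 0.0, -0.6]
finger_gap: 21.7
```

```bash
python3 - <<'E'
from h import *
np.set_printoptions(precision=4,suppress=True)
s=st()
print(delta(fw(126,0,60),FX))
I=viewer.grab_frame("wrist");cv2.imwrite("pics/w16.png",I[:,:,::-1])
I=viewer.grab_frame("scene");crop(I,190,220,330,335,5.2,"pics/s16.png")
I=viewer.grab_frame("top");crop(I,350,200,450,280,7,"pics/t16.png")
M=R.from_quat(s["ee_rot"]).as_matrix()
for n in("scene","top"):
    c=cam(n); print(n,proj(c,[fw(0,40,46),fw(0,-40,46)]),proj(c,[s["tcp_pos"]+M@np.array([-6.2,y,-126]) for y in(40,-40)]))
E
```

```text
t 13.15 tcp [ 558.8 -280.2   68.6] F [ 0.4  0.  -0.6] gap 21.7 
M [[0.003, 1.0, -0.022], [-0.002, -0.022, -1.0], [-1.0, 0.003, 0.002]] j [-0.57  0.68  1.7   0.    0.75  1.02]
(array([ 0.0086, -0.0014, -0.0001]), array([ 0.001 ,  0.0015, -0.003 ]), array([ 0.0086, -0.0014, -0.0001]))
scene [[268.3549 289.0723]
 [256.5274 268.3245]] [[267.7781 284.2544]
 [255.787  263.3815]]
top [[391.5395 225.5806]
 [391.9865 249.0694]] [[392.5581 224.1316]
 [393.0365 248.0766]]
```

View pics/w16.png

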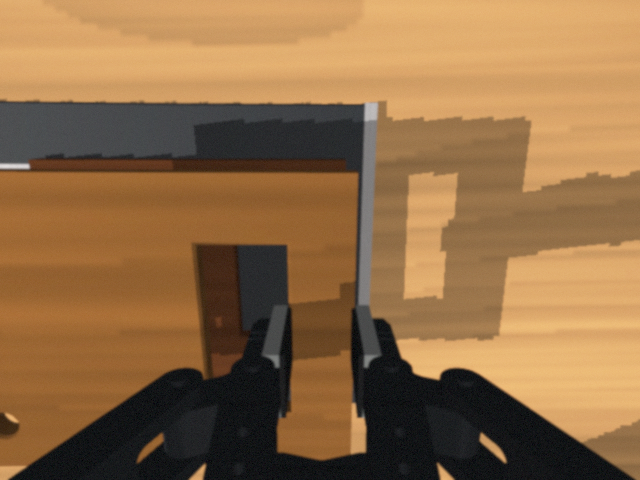

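View pics/s16.png

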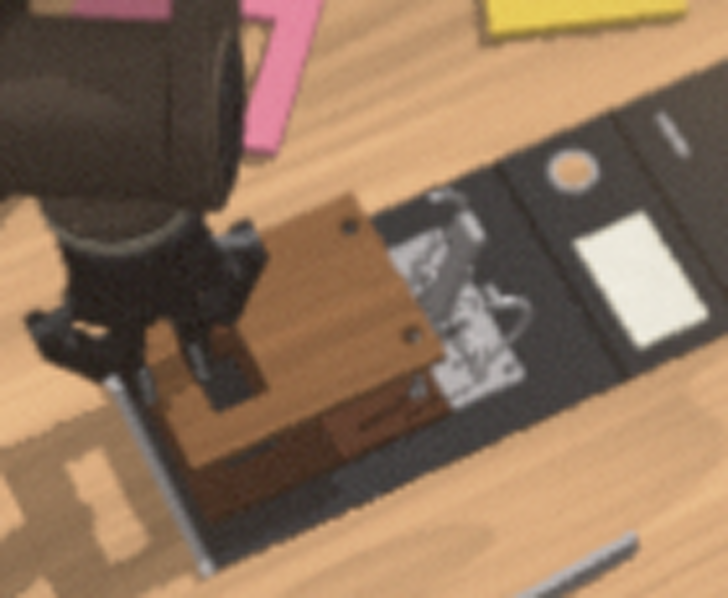

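View pics/t16.png

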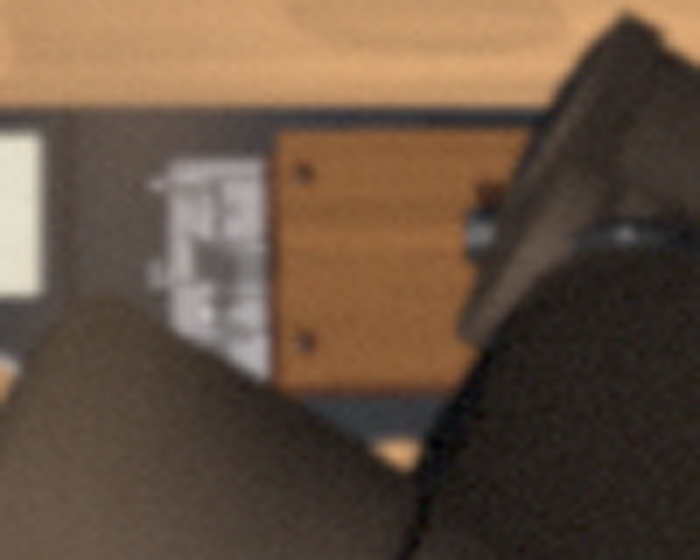

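Request:
{"op": "send_rows", "data": {
  "steps": [
    [[0.006,-0.0014,0],[0.001,0.0015,-0.003],0.015],
    [[0.006,0,0],[0,0,0],0.015],
    [[0,0,0],[0,0,0],0.015]
  ]
}}

```text
time: 13.6
tcp_pos: [557.2, -280.2, 55.9]
ee_rot: [0.506, 0.494, -0.506, 0.494]
wrist_force: [0.4, 1.1, -1.0]
finger_gap: 21.7
```

```bash
python3 - <<'E'
from h import *
np.set_printoptions(precision=4,suppress=True)
s=st()
print(delta(fw(126,0,13.3),FX))
E
```

```text
t 13.6 tcp [ 557.2 -280.2   55.9] F [ 0.4  1.1 -1. ] gap 21.7 
M [[0.0, 1.0, -0.023], [-0.0, -0.023, -1.0], [-1.0, 0.0, 0.0]] j [-0.57  0.7   1.71 -0.    0.73  1.02]
(array([ 0.0426,  0.0002, -0.0001]), array([-0.0002,  0.0002, -0.0002]), array([ 0.0426,  0.0002, -0.0001]))
```

Aligned within 0.2 mm; lower slowly.

Request:
{"op": "send_rows", "data": {
  "steps": [
    [[0.005,0,0],[0,0,0],0.015],
    [[0.004,0,0],[0,0,0],0.015],
    [[0.003,0,0],[0,0,0],0.015],
    [[0.003,0,0],[0,0,0],0.015],
    [[0,0,0],[0,0,0],0.015]
  ]
}}

```text
time: 14.1
tcp_pos: [557.0, -280.1, 38.9]
ee_rot: [-0.506, -0.494, 0.506, -0.494]
wrist_force: [-0.2, -0.1, -0.4]
finger_gap: 21.8
```

```bash
python3 - <<'E'
from h import *
np.set_printoptions(precision=4,suppress=True)
s=st()
print(delta(fw(126,0,13.3),FX), s["torque"])
I=viewer.grab_frame("scene");crop(I,190,220,330,335,5.2,"pics/s17.png")
E
```

```text
t 14.1 tcp [ 557.  -280.1   38.9] F [-0.2 -0.1 -0.4] gap 21.8 
M [[-0.001, 1.0, -0.023], [0.0, -0.023, -1.0], [-1.0, -0.001, -0.0]] j [-0.57  0.72  1.72 -0.    0.7   1.02]
(array([0.0256, 0.0005, 0.    ]), array([-0.0002, -0.0004,  0.0008]), array([ 0.0256,  0.0004, -0.    ])) [-0.0884 -0.0151  0.0165]
```

View pics/s17.png

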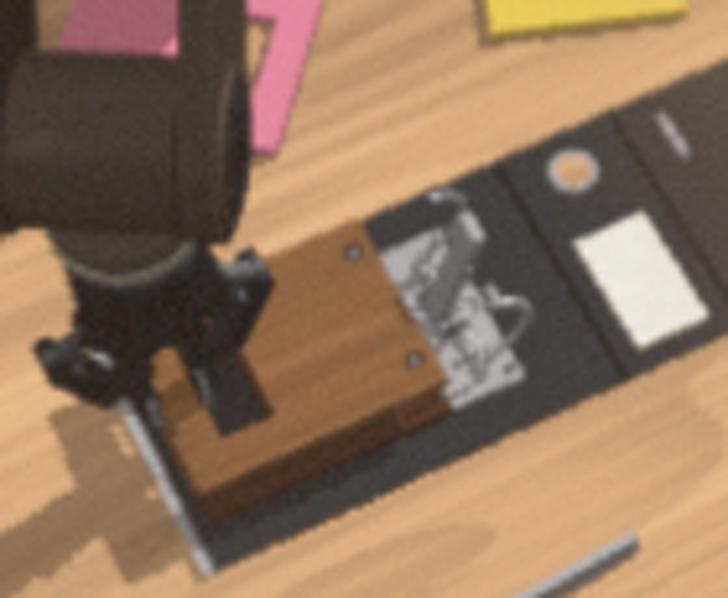

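Request:
{"op": "send_rows", "data": {
  "steps": [
    [[0.005,0.0004,0],[0,0,0],0.015],
    [[0.005,0,0],[0,0,0],0.015],
    [[0.004,0,0],[0,0,0],0.015],
    [[0.003,0,0],[0,0,0],0.015],
    [[0.002,0,0],[0,0,0],0.015],
    [[0,0,0],[0,0,0],0.015]
  ]
}}

```text
time: 14.75
tcp_pos: [557.7, -280.1, 18.5]
ee_rot: [-0.506, -0.494, 0.506, -0.494]
wrist_force: [0.3, 0.2, -0.8]
finger_gap: 21.4
```

```bash
python3 - <<'E'
from h import *
np.set_printoptions(precision=4,suppress=True)
s=st()
print(delta(fw(126,0,13.3),FX), s["torque"])
E
```

```text
t 14.75 tcp [ 557.7 -280.1   18.5] F [ 0.3  0.2 -0.8] gap 21.4 
M [[-0.0, 1.0, -0.023], [0.0, -0.023, -1.0], [-1.0, -0.0, -0.0]] j [-0.57  0.75  1.72 -0.    0.66  1.02]
(array([ 0.0052, -0.0002, -0.0001]), array([-0.0002, -0.0001,  0.0003]), array([ 0.0052, -0.0002, -0.0001])) [-0.1148  0.033  -0.0265]
```

Request:
{"op": "send_rows", "data": {
  "steps": [
    [[0.002,0,0],[0,0,0],0.015],
    [[0.001,0,0],[0,0,0],0.015],
    [[0.001,0,0],[0,0,0],0.015],
    [[0,0,0],[0,0,0],0.015]
  ]
}}

```text
time: 15.15
tcp_pos: [557.7, -280.2, 14.4]
ee_rot: [-0.506, -0.494, 0.506, -0.494]
wrist_force: [-0.3, -0.6, -1.1]
finger_gap: 21.9
```

```bash
python3 - <<'E'
from h import *
np.set_printoptions(precision=4,suppress=True)
s=st()
print(delta(fw(126,0,13.3),FX), s["torque"])
E
```

```text
t 15.15 tcp [ 557.7 -280.2   14.4] F [-0.3 -0.6 -1.1] gap 21.9 
M [[0.0, 1.0, -0.023], [-0.0, -0.023, -1.0], [-1.0, 0.0, 0.0]] j [-0.57  0.76  1.73 -0.    0.65  1.02]
(array([ 0.0011, -0.0003, -0.0002]), array([-0.0002,  0.0001, -0.    ]), array([ 0.0011, -0.0003, -0.0002])) [-0.098   0.0269 -0.0511]
```

Request:
{"op": "send_rows", "data": {
  "steps": [
    [[0.0006,0,0],[0,0,0],0.015],
    [[0,0,0],[0,0,0],0.038],
    [[0,0,0],[0,0,0],0.038],
    [[0,0,0],[0,0,0],0.038],
    [[-0.01,0,0],[0,0,0],0.038],
    [[-0.02,0,0],[0,0,0],0.038],
    [[-0.03,0,0],[0,0,0],0.038],
    [[-0.04,0,0],[0,0,0],0.038],
    [[-0.04,0,0],[0,0,0],0.038]
  ]
}}

```text
time: 16.05
tcp_pos: [556.1, -279.3, 156.2]
ee_rot: [-0.505, -0.497, 0.507, -0.491]
wrist_force: [0.3, 0.1, 0.8]
finger_gap: 38.3
```

```bash
python3 - <<'E'
from h import *
np.set_printoptions(precision=4,suppress=True)
s=st()
I=viewer.grab_frame("wrist");cv2.imwrite("pics/w18.png",I[:,:,::-1])
I=viewer.grab_frame("scene");crop(I,190,220,330,335,5.2,"pics/s18.png")
E
```

```text
t 16.05 tcp [ 556.1 -279.3  156.2] F [0.3 0.1 0.8] gap 38.3 
M [[-0.007, 1.0, -0.024], [0.004, -0.024, -1.0], [-1.0, -0.007, -0.004]] j [-0.57  0.57  1.64  0.    0.94  1.02]
```

View pics/w18.png

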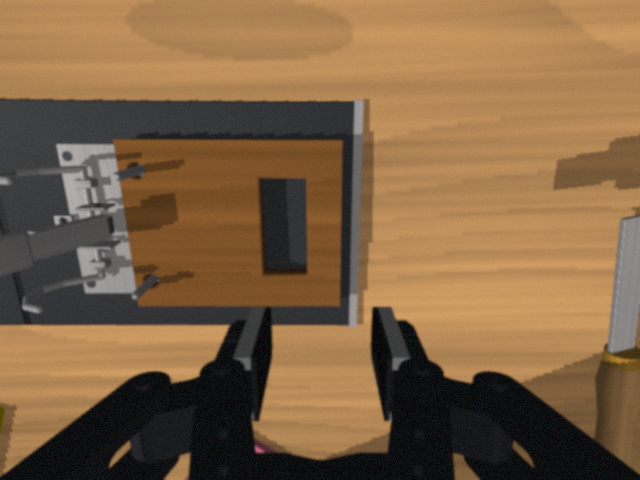

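View pics/s18.png

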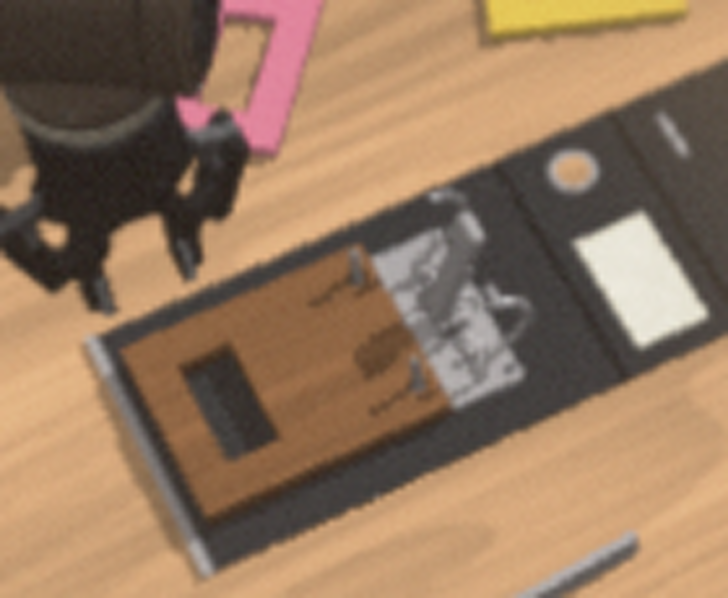

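```bash
python3 - <<'E'
from h import *
np.set_printoptions(precision=4,suppress=True)
print(delta(fw(-24,0,130),FX))
E
```

```text
(array([ 0.0304, -0.0008, -0.1504]), array([-0.0004,  0.0007, -0.0012]), array([ 0.0305, -0.0007, -0.1504]))
```

Request:
{"op": "send_rows", "data": {
  "steps": [
    [[0,0,-0.04],[0,0,0],0.0],
    [[0,0,-0.04],[0,0,0],0.0],
    [[0,0,-0.04],[0,0,0],0.0],
    [[0.01,0,-0.03],[0,0,0],0.0],
    [[0.01,0,0],[0,0,0],0.0],
    [[0,0,0],[0,0,0],0.0]
  ]
}}

```text
time: 16.75
tcp_pos: [561.7, -126.6, 143.4]
ee_rot: [0.507, 0.491, -0.505, 0.496]
wrist_force: [-0.4, -0.1, -0.3]
finger_gap: 0.0
```

```bash
python3 - <<'E'
from h import *
np.set_printoptions(precision=4,suppress=True)
s=st()
print(delta(fw(-26,0,76),FX))
I=viewer.grab_frame("wrist");cv2.imwrite("pics/w19.png",I[:,:,::-1])
E
```

```text
t 16.75 tcp [ 561.7 -126.6  143.4] F [-0.4 -0.1 -0.3] gap 0.0 
M [[0.007, 1.0, -0.025], [-0.004, -0.025, -1.0], [-1.0, 0.007, 0.004]] j [-0.34  0.52  1.78 -0.    0.83  1.26]
(array([ 0.0674, -0.0012,  0.0013]), array([-0.0022,  0.0035, -0.0073]), array([ 0.0674, -0.0007,  0.0015]))
```

View pics/w19.png

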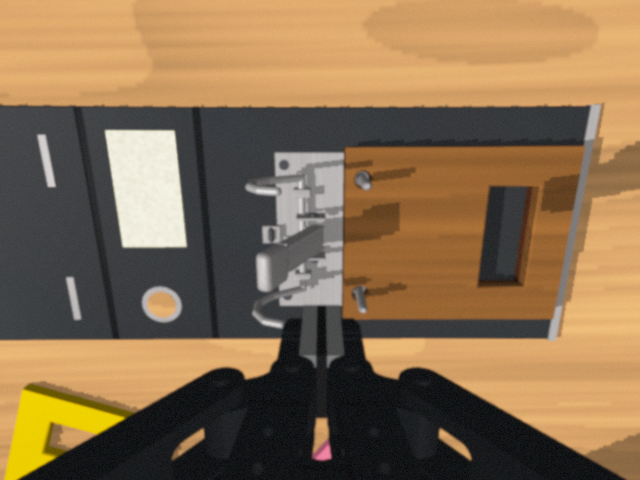

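Request:
{"op": "send_rows", "data": {
  "steps": [
    [[0.02,-0.0007,0.0015],[-0.002,0.0035,-0.007],0.0],
    [[0.02,0,0],[0,0,0],0.0],
    [[0.015,0,0],[0,0,0],0.0],
    [[0,0,0],[0,0,0],0.0]
  ]
}}

```text
time: 17.2
tcp_pos: [562.6, -133.5, 89.3]
ee_rot: [0.508, 0.491, -0.506, 0.494]
wrist_force: [0.6, 0.4, 0.3]
finger_gap: -0.1
```

```bash
python3 - <<'E'
from h import *
np.set_printoptions(precision=4,suppress=True)
s=st(); np.savez("pose20.npz",p=s["tcp_pos"],q=s["ee_rot"])
print(delta(fw(-26,0,76),FX))
I=viewer.grab_frame("wrist");cv2.imwrite("pics/w20.png",I[:,:,::-1])
E
```

```text
t 17.2 tcp [ 562.6 -133.5   89.3] F [0.6 0.4 0.3] gap -0.1 
M [[0.004, 1.0, -0.028], [-0.002, -0.028, -1.0], [-1.0, 0.004, 0.001]] j [-0.35  0.6   1.81 -0.    0.72  1.25]
(array([ 0.0133, -0.0018, -0.0053]), array([-0.005 ,  0.0015, -0.0042]), array([ 0.0133, -0.0017, -0.0053]))
```

View pics/w20.png

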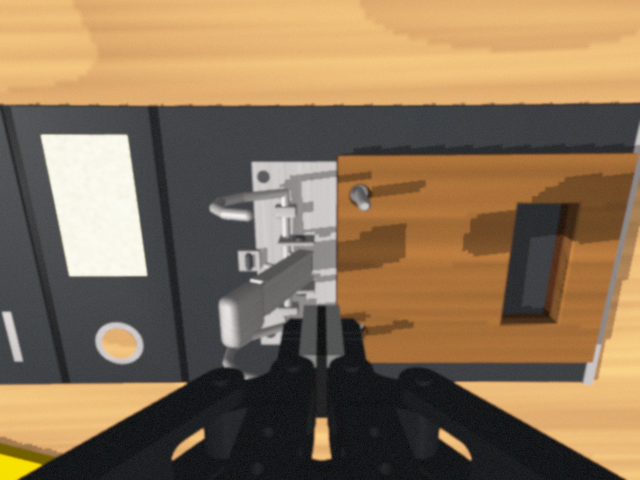

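```bash
python3 - <<'E'
from h import *
crop(cv2.imread("pics/w20.png")[:,:,::-1],330,140,640,380,2.5,"pics/w20c.png")
E
```

```text
(no output)
```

View pics/w20c.png

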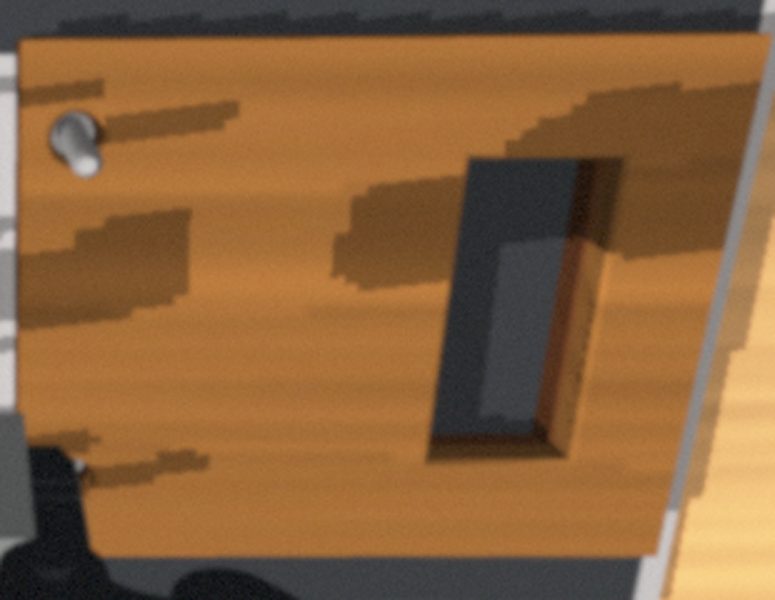

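```bash
python3 - <<'E'
from fit import *
np.set_printoptions(precision=3,suppress=True)
d=np.load("pose20.npz"); c=cam("wrist",(d["p"],d["q"]))
C=lambda x,y:(330+x/2.5,140+y/2.5)
for z in (16.5,18,19.5,21,23):
    obs=[(-75,60,z,*C(19,40)),(75,60,z,*C(770,35)),(75,-60,z,*C(657,555)),(19,35,z,*C(470,157)),(51,35,z,*C(622,157)),(51,-35,z,*C(568,458)),(19,-35,z,*C(430,462))]
    p,r=fit(obs,c,[558,-215,-1.59]); a=p[2]
    print(z,p,(r**2).mean()**.5, p[:2]-63*np.array([np.cos(a),np.sin(a)]))
E
```

```text
16.5 [ 558.37  -218.51    -1.594] 1.2806785531216343 [ 559.846 -155.527]
18 [ 558.695 -217.658   -1.593] 0.7928493048298444 [ 560.11  -154.674]
19.5 [ 559.087 -216.846   -1.592] 0.6228707735404574 [ 560.451 -153.861]
21 [ 559.485 -216.051   -1.592] 0.9541952554668383 [ 560.816 -153.065]
23 [ 559.994 -214.821   -1.59 ] 1.7212625210555446 [ 561.219 -151.833]
```

Request:
{"op": "send_rows", "data": {
  "steps": [
    [[0.006,-0.0017,-0.005],[-0.005,0.0015,-0.004],0.0],
    [[0.005,0,0],[0,0,0],0.0],
    [[0,0,0],[0,0,0],0.0]
  ]
}}

```text
time: 17.55
tcp_pos: [562.2, -129.7, 80.6]
ee_rot: [0.507, 0.493, -0.505, 0.495]
wrist_force: [-0.6, -1.4, 1.0]
finger_gap: -0.2
```

```bash
cat > pr.py <<'E'
from h import *
np.set_printoptions(precision=4,suppress=True)
s=st(); M=np.c_[FX,FY]; d=s["tcp_pos"][:2]-FO
print("file xy",d@FX[:2],d@FY[:2],"z",s["tcp_pos"][2])
for ph in (1.21,1.0,.8,.6,.4,.2,.065):
    x=-32-62*np.cos(ph)+4.5*np.sin(ph)+14.5; z=16+62*np.sin(ph)+4.5*np.cos(ph)
    print(ph,round(x,1),round(z,1),delta(fw(x,0,z),FX)[0])
I=viewer.grab_frame("wrist");cv2.imwrite("pics/wl.png",I[:,:,::-1])
E
python3 pr.py; cp pics/wl.png pics/w21.png
```

```text
t 17.55 tcp [ 562.2 -129.7   80.6] F [-0.6 -1.4  1. ] gap -0.2 
M [[0.004, 1.0, -0.024], [-0.001, -0.024, -1.0], [-1.0, 0.004, 0.001]] j [-0.34  0.61  1.82  0.    0.7   1.25]
file xy -24.403583094659307 1.2339265514914302 z 80.60708628197027
1.21 -35.2 75.6 [ 0.005  -0.0013 -0.0108]
1.0 -47.2 70.6 [ 0.01   -0.0013 -0.0228]
0.8 -57.5 63.6 [ 0.0169 -0.0013 -0.0331]
0.6 -66.1 54.7 [ 0.0258 -0.0014 -0.0418]
0.4 -72.9 44.3 [ 0.0363 -0.0014 -0.0485]
0.2 -77.4 32.7 [ 0.0478 -0.0015 -0.053 ]
0.065 -79.1 24.5 [ 0.056  -0.0015 -0.0547]
```

View pics/w21.png

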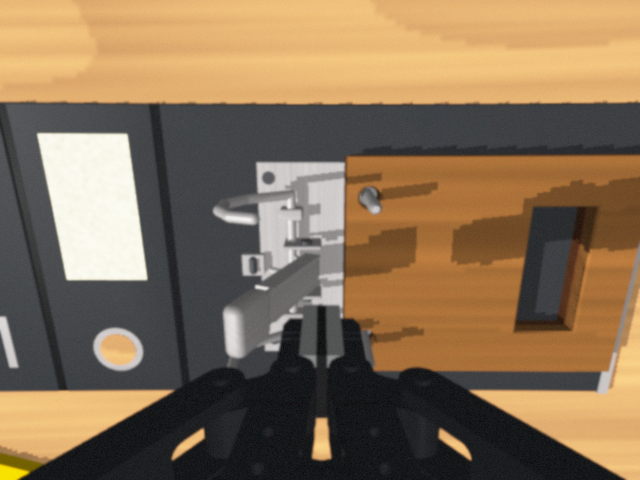

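Request:
{"op": "send_rows", "data": {
  "steps": [
    [[0.004,-0.001,-0.006],[0,0,0],0.0],
    [[0.002,0,-0.006],[0,0,0],0.0],
    [[0.002,0,-0.006],[0,0,0],0.0],
    [[0.003,0,-0.006],[0,0,0],0.0]
  ]
}}

```text
time: 18.0
tcp_pos: [562.6, -105.5, 70.8]
ee_rot: [0.507, 0.491, -0.505, 0.497]
wrist_force: [-4.7, -6.8, 9.9]
finger_gap: -0.3
```

```bash
python3 pr.py; cp pics/wl.png pics/w22.png
```

```text
t 18.0 tcp [ 562.6 -105.5   70.8] F [-4.7 -6.8  9.9] gap -0.3 
M [[0.007, 1.0, -0.024], [-0.004, -0.024, -1.0], [-1.0, 0.007, 0.004]] j [-0.3   0.62  1.84 -0.    0.67  1.3 ]
file xy -48.68444024195488 1.0245409512631773 z 70.82767514972394
1.21 -35.2 75.6 [-0.0047 -0.001   0.0135]
1.0 -47.2 70.6 [ 0.0002 -0.001   0.0015]
0.8 -57.5 63.6 [ 0.0072 -0.0011 -0.0088]
0.6 -66.1 54.7 [ 0.016  -0.0012 -0.0175]
0.4 -72.9 44.3 [ 0.0264 -0.0012 -0.0243]
0.2 -77.4 32.7 [ 0.038  -0.0013 -0.0288]
0.065 -79.1 24.5 [ 0.0462 -0.0014 -0.0306]
```

View pics/w22.png

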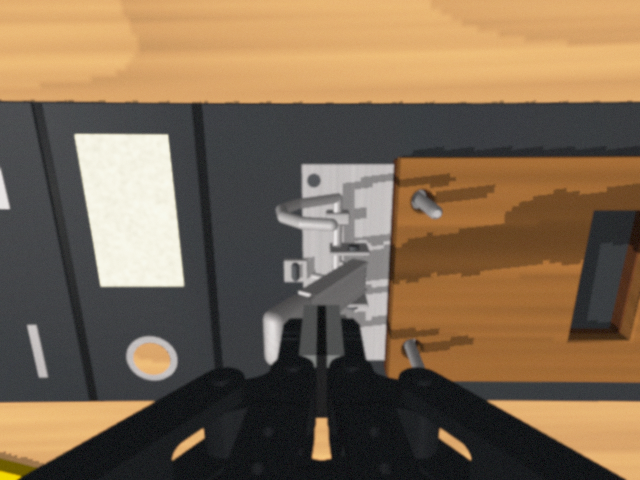

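Request:
{"op": "send_rows", "data": {
  "steps": [
    [[0.004,0,-0.004],[0,0,0],0.0],
    [[0.004,0,-0.004],[0,0,0],0.0],
    [[0.005,0,-0.004],[0,0,0],0.0]
  ]
}}

```text
time: 18.35
tcp_pos: [564.5, -92.7, 60.5]
ee_rot: [0.507, 0.49, -0.504, 0.499]
wrist_force: [-2.6, -1.2, 14.1]
finger_gap: -0.2
```

```bash
python3 pr.py; cp pics/wl.png pics/w23.png
```

```text
t 18.35 tcp [564.5 -92.7  60.5] F [-2.6 -1.2 14.1] gap -0.2 
M [[0.012, 1.0, -0.022], [-0.007, -0.022, -1.0], [-1.0, 0.013, 0.007]] j [-0.28  0.64  1.85 -0.01  0.64  1.32]
file xy -61.445739437626635 2.628831950455945 z 60.52977018742696
1.21 -35.2 75.6 [-0.0149 -0.0025  0.0264]
1.0 -47.2 70.6 [-0.01   -0.0025  0.0143]
0.8 -57.5 63.6 [-0.0031 -0.0026  0.004 ]
0.6 -66.1 54.7 [ 0.0057 -0.0027 -0.0047]
0.4 -72.9 44.3 [ 0.0161 -0.0028 -0.0115]
0.2 -77.4 32.7 [ 0.0277 -0.003  -0.0161]
0.065 -79.1 24.5 [ 0.0359 -0.0031 -0.0179]
```

View pics/w23.png

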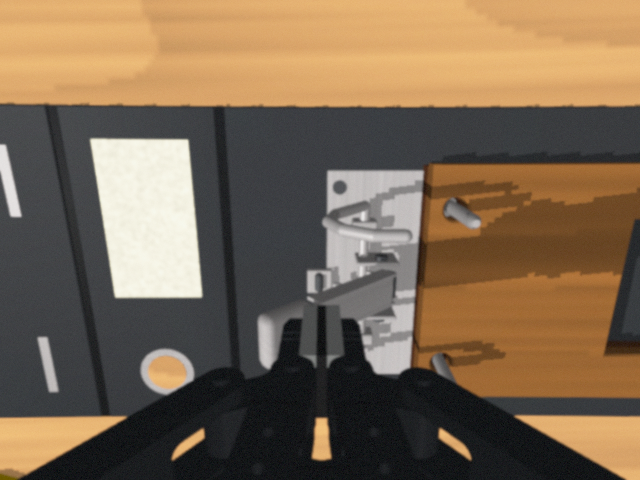

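Request:
{"op": "send_rows", "data": {
  "steps": [
    [[0.004,-0.002,-0.003],[0,0,0],0.0],
    [[0.005,-0.001,-0.004],[0,0,0],0.0],
    [[0.005,0,-0.003],[0,0,0],0.0]
  ]
}}

```text
time: 18.7
tcp_pos: [564.8, -81.7, 48.9]
ee_rot: [0.508, 0.487, -0.502, 0.502]
wrist_force: [-3.7, -1.1, 6.8]
finger_gap: 0.1
```

```bash
python3 pr.py|head -5; cp pics/wl.png pics/w24.png
```

```text
t 18.7 tcp [564.8 -81.7  48.9] F [-3.7 -1.1  6.8] gap 0.1 
M [[0.021, 1.0, -0.021], [-0.01, -0.021, -1.0], [-1.0, 0.021, 0.01]] j [-0.26  0.65  1.87 -0.01  0.6   1.34]
file xy -72.45444709244298 2.7138733573258995 z 48.86543765254844
1.21 -35.2 75.6 [-0.0264 -0.0022  0.0375]
1.0 -47.2 70.6 [-0.0215 -0.0023  0.0254]
```

View pics/w24.png

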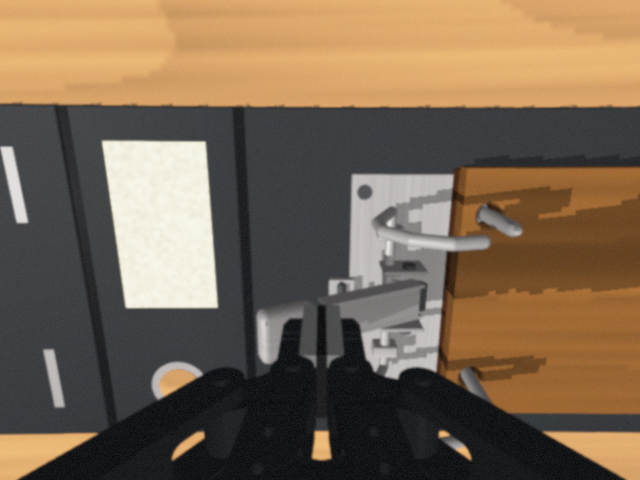

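Request:
{"op": "send_rows", "data": {
  "steps": [
    [[0.005,-0.002,-0.002],[0,0.01,-0.02],0.0],
    [[0.005,0,-0.001],[0,0,0],0.0],
    [[0.004,0,-0.001],[0,0,0],0.0]
  ]
}}

```text
time: 19.05
tcp_pos: [564.4, -75.9, 35.3]
ee_rot: [0.506, 0.494, -0.504, 0.496]
wrist_force: [-0.4, 0.8, 1.3]
finger_gap: 0.1
```

```bash
python3 pr.py; cp pics/wl.png pics/w25.png
```

```text
t 19.05 tcp [564.4 -75.9  35.3] F [-0.4  0.8  1.3] gap 0.1 
M [[0.004, 1.0, -0.02], [0.0, -0.02, -1.0], [-1.0, 0.004, -0.0]] j [-0.25  0.68  1.86  0.    0.6   1.34]
file xy -78.26358809747684 2.174792252862512 z 35.285256887677086
1.21 -35.2 75.6 [-0.0403 -0.0021  0.0431]
1.0 -47.2 70.6 [-0.0353 -0.0021  0.031 ]
0.8 -57.5 63.6 [-0.0283 -0.0021  0.0208]
0.6 -66.1 54.7 [-0.0194 -0.0021  0.0121]
0.4 -72.9 44.3 [-0.009  -0.0022  0.0054]
0.2 -77.4 32.7 [ 0.0025 -0.0022  0.0009]
0.065 -79.1 24.5 [ 0.0108 -0.0022 -0.0008]
```

View pics/w25.png

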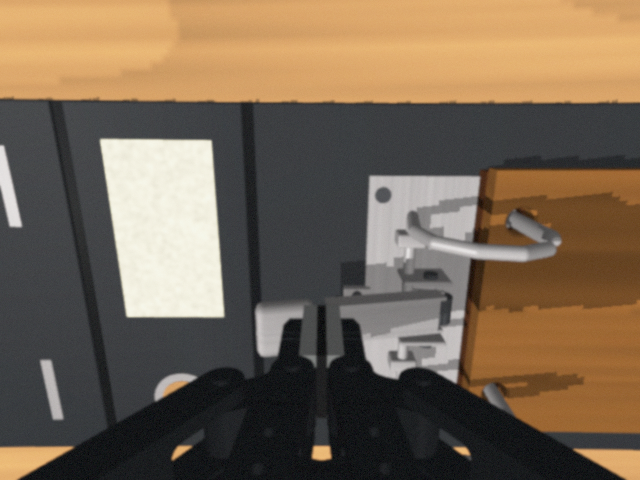

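Nearly at the dead point. Small steps down now; the stop expected at TCP z ≈ 24.5.

Request:
{"op": "send_rows", "data": {
  "steps": [
    [[0.003,-0.002,-0.002],[0,0,0],0.0],
    [[0.003,0,-0.002],[0,0,0],0.0],
    [[0.001,0,0],[0,0,0],0.0]
  ]
}}

```text
time: 19.4
tcp_pos: [561.8, -71.0, 26.7]
ee_rot: [0.506, 0.495, -0.504, 0.496]
wrist_force: [0.7, 0.6, -0.1]
finger_gap: -0.3
```

Request:
{"op": "send_rows", "data": {
  "steps": [
    [[0.001,0,0],[0,0,0],0.0]
  ]
}}

```text
time: 19.5
tcp_pos: [561.7, -70.9, 25.5]
ee_rot: [0.506, 0.495, -0.504, 0.496]
wrist_force: [-0.6, -1.0, -0.7]
finger_gap: 0.1
```

```bash
python3 pr.py|head -3; cp pics/wl.png pics/w26.png
```

```text
t 19.5 tcp [561.7 -70.9  25.5] F [-0.6 -1.  -0.7] gap 0.1 
M [[0.003, 1.0, -0.019], [0.0, -0.019, -1.0], [-1.0, 0.003, -0.001]] j [-0.24  0.69  1.87  0.    0.57  1.35]
file xy -83.21061087501158 -0.6419405057343622 z 25.53522060582281
```

View pics/w26.png

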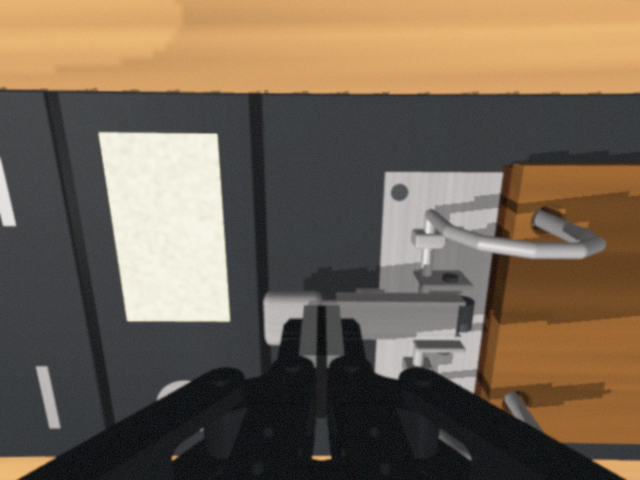

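Snapped shut. Now a felt push: single small rows.

Request:
{"op": "send_rows", "data": {
  "steps": [
    [[0.001,0,0],[0,0,0],0.0]
  ]
}}

```text
time: 19.65
tcp_pos: [561.7, -71.0, 24.4]
ee_rot: [0.506, 0.495, -0.504, 0.496]
wrist_force: [-0.3, 1.1, 7.9]
finger_gap: -0.2
```

Request:
{"op": "send_rows", "data": {
  "steps": [
    [[0.0007,0,0],[0,0,0],0.0]
  ]
}}

```text
time: 19.75
tcp_pos: [561.8, -71.0, 24.3]
ee_rot: [0.506, 0.495, -0.504, 0.496]
wrist_force: [-3.4, 1.4, 14.0]
finger_gap: -0.1
```

Request:
{"op": "send_rows", "data": {
  "steps": [
    [[0.0005,0,0],[0,0,0],0.0]
  ]
}}

```text
time: 19.85
tcp_pos: [561.8, -71.0, 24.5]
ee_rot: [0.506, 0.494, -0.504, 0.496]
wrist_force: [-2.5, 1.0, 8.0]
finger_gap: -0.0
```

Request:
{"op": "send_rows", "data": {
  "steps": [
    [[0.0008,0,0],[0,0,0],0.0]
  ]
}}

```text
time: 19.95
tcp_pos: [561.8, -71.0, 24.4]
ee_rot: [0.506, 0.494, -0.504, 0.496]
wrist_force: [-3.6, 2.3, 10.3]
finger_gap: -0.0
```

Request:
{"op": "send_rows", "data": {
  "steps": [
    [[0.0008,0,0],[0,0,0],0.0]
  ]
}}

```text
time: 20.05
tcp_pos: [561.8, -71.0, 24.4]
ee_rot: [0.506, 0.494, -0.504, 0.496]
wrist_force: [-2.3, 1.5, 11.1]
finger_gap: 0.1
```

Request:
{"op": "send_rows", "data": {
  "steps": [
    [[0.0012,0,0],[0,0,0],0.0]
  ]
}}

```text
time: 20.15
tcp_pos: [561.8, -71.0, 24.2]
ee_rot: [0.506, 0.494, -0.504, 0.496]
wrist_force: [-4.1, 1.7, 18.2]
finger_gap: 0.1
```

Request:
{"op": "send_rows", "data": {
  "steps": [
    [[0.0011,0,0],[0,0,0],0.0]
  ]
}}

```text
time: 20.25
tcp_pos: [561.9, -71.0, 24.3]
ee_rot: [0.506, 0.494, -0.504, 0.496]
wrist_force: [-4.8, 1.2, 15.0]
finger_gap: 0.2
```

Firm 15–18 N on the stop. Retreat straight up.

Request:
{"op": "send_rows", "data": {
  "steps": [
    [[-0.005,0,0],[0,0,0],0.0],
    [[-0.02,0,0],[0,0,0],0.0],
    [[-0.04,0,0],[0,0,0],0.0],
    [[-0.045,0,0],[0,0,0],0.0],
    [[-0.045,0,0],[0,0,0],0.0],
    [[-0.03,0,0],[0,0,0],0.0],
    [[0,0,0.03],[0,0,0],0.0],
    [[0,0,0],[0,0,0],0.0],
    [[0,0,0],[0,0,0],0.0]
  ]
}}

```text
time: 21.15
tcp_pos: [560.1, -102.1, 218.9]
ee_rot: [0.507, 0.493, -0.503, 0.497]
wrist_force: [0.6, -0.1, 0.0]
finger_gap: 0.2
```

```bash
python3 - <<'E'
from h import *
s=st(); np.savez("pose30.npz",p=s["tcp_pos"],q=s["ee_rot"])
I=viewer.grab_frame("wrist");cv2.imwrite("pics/w30.png",I[:,:,::-1])
I=viewer.grab_frame("scene");cv2.imwrite("pics/s30f.png",I[:,:,::-1]);crop(I,190,220,330,335,5.2,"pics/s30.png")
a=cv2.imread("pics/scene0.png").astype(int);b=I[:,:,::-1].astype(int)
E
```

```text
t 21.15 tcp [ 560.1 -102.1  218.9] F [ 0.6 -0.1  0. ] gap 0.2 
M [[0.007, 1.0, -0.02], [-0.001, -0.02, -1.0], [-1.0, 0.007, 0.001]] j [-0.3   0.42  1.72  0.    0.99  1.29]
```

View pics/w30.png

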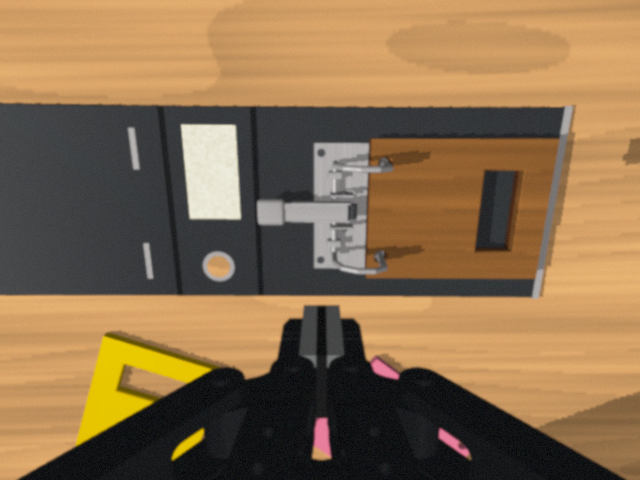

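View pics/s30.png

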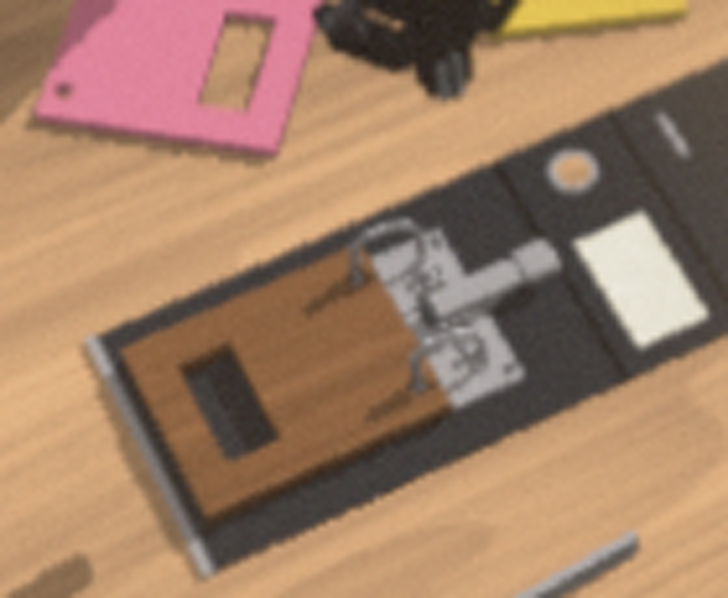

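View pics/s30f.png

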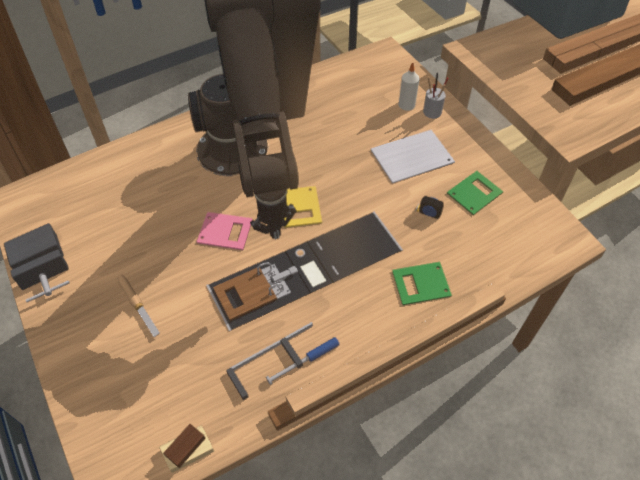

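Lever shut, both arches on the posts, board flat over the filed one, tools where they were; the gripper is well clear. Handing in.

```bash
python3 -c "
from cell import arm
print(arm.hand_in())"
```

```text
the job is handed in; nothing more can be done
None
```

The loose board is back in the file, with the lever locked shut and both arches closed on the posts. I handed the job in at about 21 s of the 72 s allowed, and it reports no verdict.

- **Opening:** I lifted the lever by its tab past the dead point and let it spring up, and the pictures show the arches open.
- **Hanging the board:** I carried the board by its handle bar and lowered it onto the posts with no contact force. A wrist-camera fit afterwards put its top at 19.5 mm, where it should lie on the filed board. The hole line came out within about 1 mm of the posts, and the handle lies over the filed board's handle.
- **Closing:** I pressed the lever down until it snapped shut, then pushed it home on the stop. The wrist force read 14 to 18 N at the peaks, slightly over the 15 N asked but well under the 50 N limit. Two of the pushes read only 8 and 10 N, so I repeated the push until it was firm.

In the last pictures the lever is shut, both arches are on the posts and the board lies flat. The gripper is about 200 mm above the file with no wrist force. I judged by eye that the clamp, chisel and tape measure had not moved. I did not measure that, nor specifically check the tablet. I also did not refit the board's position after the lever was closed. No check failed or disagreed beyond camera differences of 1 to 2 mm (about 5 mm in the first rough fixes).

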